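# Change the chamber slide in the holder, taking the next one from the dispenser

## Robot

A 6-joint arm with a two-finger parallel gripper is mounted at the origin on a cart in front of the work surface, level with it; the furniture and walls round the work are solid. World frame = base frame: x ahead of the robot, y to its left, z up, the work surface at z = 0. Lengths are in mm, angles in rad, forces in N, time in s.
With the tool pointing down it reaches from about 350 to 775 mm from the base axis. Payload 7.3 kg.
Tool frame: the origin (TCP) lies midway between the tips of the shut fingers; the grasp point (between the pads) lies 19 mm behind it (grip_depth is the distance from the TCP to the grasp point, in mm); z points along the fingers, y is the direction in which the jaws open and shut (so a half turn about z gives the same grasp; the last joint's range is limited). The gripper opens to 92 mm and grips with 3 to 60 N. Pads are 19 mm wide; open, the fingers measure 130 mm over their backs; the gripper's body (75 mm by 190 mm) begins 47 mm behind the grasp point.
Start: joints at [0.575, 0.342, 1.524, -0, 1.275, -0.146], TCP at [394.353, 346.599, 226.741] pointing down, gripper open.
Joint ranges: [-2.53, 2.53], [-0.77, 2.02], [0.04, 2.7], [-1, 4.14], [0.28, 2.66], [-3.11, 3.11]. Speed limits (rad/s): [2.57, 2.57, 3.14, 3.14, 3.14, 3.14].

## Interface

Orientations are given as [roll, pitch, yaw] about the fixed x, y, z axes, in that order (R = Rz(yaw) Ry(pitch) Rx(roll)).
In Python, from plant import get_obs, capture, close_job, spot_in, silhouettes, mark_of, grip_depth gives the robot as it stands.
- The arm moves only by the tool servo_tool, never from a script. Its arguments are lists of equal length, an entry for each row: "slide": the shift along the tool's x, y, z normalised to -1 to 1, where 1 is 20 cm, a list of three; "rot": the turn, a rotation vector about the tool's x, y, z normalised to -1 to 1, where 1 is pi rad, a list of three; "claw": the finger opening in mm, from 0 to 91.8. A call has 1 to 5 rows; each row is the pose to reach, as a shift and turn from the pose commanded when the call began, along the tool's axes at that moment, turning the shorter way round; what a row does not reach only later rows make up. A row lasts 1/8 s, in which the tool goes at most 62.5 mm and 10.7 degrees, less where a joint would pass 70% of its speed; a pose out of reach is approached as far as the arm can. A call with a number of a shift or a turn outside -1 to 1 is refused whole. A call with a gripper value outside its range is refused whole. The fingers move at their own pace and stop on an object; the grip force is fixed at half the most. Time passes only in rows, so rows that repeat a pose let the fingers close. It gives the time, the measured TCP pose, the force and the opening at its end, in the units of the state.
- get_obs(): the state, without advancing time (a new reading comes with each control period).
- capture(name): name is "side" or "top" or "wrist"; returns a dict with "frame" (400x640x3 uint8, red, green, blue), "depth" (400x640 float32, mm along the optical axis (not along the pixel's ray), 0 where there is no reading), "vertical_fov" (degrees; the focal length in pixels is half the picture's height over the tangent of half this angle, whatever the lens; pixels are square), "cx", "cy" (the principal point, pixels), "D" ([k1, k2, p1, p2, k3] as OpenCV has them; the pictures are not rectified), "position" and "rotation" of the camera in the world. Camera axes: x right, y down, z forward; pixel columns grow to the right and rows downward; lengths in mm; the calibration is good to about 2 mm. A picture is of the moment at which its call begins.
- close_job(): hands the job in, once; it reports no verdict.
Trained networks look in the newest picture that a camera, given by its name, has taken for a name from the list of things; names that differ only in an ending like _2 or _b are one class to them, and where a whole thing is asked for, a point or a joint stands for the part that bears it (a point fixed in the world has none). Each returns a list of dicts, best first, with "confidence" (0 to 1); they miss things now and then, are a little off and sometimes report something else, mostly with a low value. They report only what shows in the picture. A call takes as long as a camera call.
- spot_in(query, camera): "box" ([left, top, right, bottom] in pixels, round what is visible of it).
- silhouettes(query, camera): "pixels" (400x640 bool, what is visible of it) and "box" ([left, top, right, bottom] in pixels, round what is visible of it).
- mark_of(query, camera): "xy" ([column, row] in pixels: a listed point, or the origin of a listed thing).
The state is a dict: "time": time; "joint_positions": joint angles; "dq": joint speeds; "tau": joint torques, N m; "tool_pos": TCP position; "tcp_rot": TCP orientation; "contact_force": force on the tool from outside, world axes, zero at the start; "moment": the same for the moment, N m; "grip_width": finger opening in mm.
Only numpy, scipy, OpenCV 4.12 (cv2) and the standard library are available. Lean on these libraries where they do the work, as an engineer would, in place of code of your own. Each camera call takes 0.05 s, during which the arm holds its last target. There are 200 camera calls.

## Task

The chamber slide in the holder is finished with: lift it out and set it down flat in the steel tray. Then draw the bottom slide, whose end already sticks out of the dispenser's gate, straight out and lay it fully home in the holder's empty recess. Keep both slides level and never drop one, and leave the slides above in the dispenser and everything else on the bench as they are.

Things in the scene. Friction and masses are not known exactly. Their poses are not given: they have to be found in the camera images.
- dispenser: slide dispenser, fixed: upright magazine (85 x 40 mm, 135 mm tall) with clear sides and aluminium front strips, on a grey base plate 140 x 78 x 8 mm (82 mm to -x of the origin). Origin on the table under the shaft's centre; the gate faces its own -x. The ejector knob at the back is fixed, unused. The tower stands right above the gate: a vertical gripper strikes it, so lean the tool 30 to 45 deg back to -x
- gate (a point): middle of the gate's lower edge, on the outer face of the front wall, 42.5 mm to -x of the dispenser's origin and 40 mm up, level with the shaft floor; axes as the dispenser's, -x leads out. The gate is 13.5 mm high and wraps 20 mm round both sides; there the floor is only 18 mm wide, so fingers pass beside it. Slides (10 mm thick) leave one at a time, drawn level to -x; those above then drop 10 mm
- next_slide: bottom slide in the dispenser, to be loaded: lidded 8-well chamber slide, rigid white block 76 x 26 x 10 mm, about 30 g, clear lid over grey wells; origin at the centre of its underside, x along its length, z up. Lies along the dispenser's x, its front end 24 to 28 mm out of the gate, free at both sides and above, the base plate 32 mm below. Four slides rest on its rear: pulling takes about 1 N
- used_slide: finished slide, in the holder's recess at the start: lidded 8-well chamber slide, rigid white block 76 x 26 x 10 mm, about 30 g, clear lid over grey wells; origin at the centre of its underside, x along its length, z up. Lies along the holder's x
- holder: slide holder, fixed: dark steel stand on a grey base plate 98 x 66 x 5 mm; origin on the table under the recess centre. To +x a plate 50 x 60 mm with 5 mm high side rails and end rail; to -x only a tongue 16 mm wide with a 4.5 mm stop lip at its end, so the 36 mm of a slide next to its -x end are free at both sides for fingers, down to the base plate
- recess (a point): centre of the recess floor, 30 mm above the table; axes as the holder's. A slide that lies home has its origin here and its x along this x, either way round. Play about 1.5 mm each way at the floor; the rails' faces lean outward as lead-in (about 2.5 mm at their top, 5 mm up)
- tray: shallow stainless steel tray, fixed, 130 (x) x 120 (y) x 14 mm, walls and floor 2.5 mm; origin on the table under its centre
- tray_floor (a point): centre of the tray's inner floor, 2.5 mm above the table; axes as the tray's
- stack_0: slide number 2 from the bottom in the dispenser, same kind as the others, lying flat; origin at the centre of its underside, at the start 10 mm above the dispenser's floor
- stack_1: slide number 3 from the bottom in the dispenser, same kind as the others, lying flat; origin at the centre of its underside, at the start 20 mm above the dispenser's floor
- stack_2: slide number 4 from the bottom in the dispenser, same kind as the others, lying flat; origin at the centre of its underside, at the start 30 mm above the dispenser's floor
- stack_3: slide number 5 from the bottom in the dispenser, same kind as the others, lying flat; origin at the centre of its underside, at the start 40 mm above the dispenser's floor
- pipette: bystander, to be left alone: white hand pipette, 228 mm long, lying near the front edge of the table; origin at the centre of its underside
- marker: bystander, to be left alone: marker pen, 135 mm long, lying at the left front; origin at the centre of its underside
- dish: bystander, to be left alone: clear petri dish, 64 mm across, 18 mm high, standing behind the work; origin at the centre of its underside
- lab_timer: bystander, to be left alone: small white bench timer, 68 mm wide, at the left; origin at the centre of its underside
- bottle_amber: bystander, to be left alone: small bottle, 44 mm across, 88 mm tall, at the right front; origin at the centre of its underside

How it is judged:
By the outcome, as a careful person would: the job done as asked, in the order asked, and still so for the second after the job is handed in, with the robot touching nothing.
It also fails if it takes over 54 s, if anything falls off the work surface, if the arm or the gripper's body presses on something with over 40 N, if the wrist force passes 120 N, or if a joint passes its speed limit or range.

## Working session

There is one attempt and no reset: what is moved stays moved. The work goes in short steps, Python scripts to look and compute and a tool call to move; the robot and the scene stay as the last step left them, time stands still between calls to the robot, and variables do not carry over. Pictures are saved under pics/ and viewed, about 8 in all and at most 12, crops included, and the job is handed in when it is done.

Besides the shell and the picture viewer there is one more tool, called after "Request:" by a JSON object that holds its "name" and its "arguments", one argument or row to a line. servo_tool: Moves the arm, as the interface text tells. Scaled input: -1 to 1 covers 20 cm each way for a shift and pi rad each way for a turn. Its arguments: {"type":"object","properties":{"slide":{"type":"array","items":{"type":"array","items":{"type":"number"}}},"rot":{"type":"array","items":{"type":"array","items":{"type":"number"}}},"claw":{"type":"array","items":{"type":"number"}}},"required":["slide","rot","claw"]}

```bash
ls; mkdir -p pics; cat > h.py <<'E'
import numpy as np, cv2
from plant import *
from scipy.spatial.transform import Rotation as R
def K(c):
    f=200/np.tan(np.radians(c["vertical_fov"])/2)
    return np.array([[f,0,c["cx"]],[0,f,c["cy"]],[0,0,1.]])
def ray(c,uv):
    p=cv2.undistortPoints(np.array(uv,float).reshape(-1,1,2),K(c),np.array(c["D"],float)).reshape(-1,2)
    return np.c_[p,np.ones(len(p))]
def rot(c):
    r=np.array(c["rotation"],float)
    return r if r.shape==(3,3) else R.from_euler('xyz',r).as_matrix()
def onz(c,uv,z):
    d=ray(c,uv)@rot(c).T; o=np.array(c["position"],float)
    return o+d*((z-o[2])/d[:,2])[:,None]
def cloud(c,mask):
    v,u=np.nonzero(mask&(c["depth"]>0))
    P=ray(c,np.c_[u,v])*c["depth"][v,u][:,None]
    return P@rot(c).T+np.array(c["position"],float)
def proj(c,P):
    r=rot(c); t=-r.T@np.array(c["position"],float)
    return cv2.projectPoints(np.array(P,float).reshape(-1,1,3),cv2.Rodrigues(r.T)[0],t,K(c),np.array(c["D"],float))[0].reshape(-1,2)
def save(c,n): cv2.imwrite("pics/"+n,c["frame"][:,:,::-1])
E
python3 - <<'E'
from h import *
np.set_printoptions(precision=1,suppress=True)
print(get_obs())
for cam in ("top","side"):
    c=capture(cam); save(c,cam+"0.png"); print(cam,c["position"],c["rotation"],c["vertical_fov"],c["D"])
    for q in ["dispenser","gate","next_slide","used_slide","holder","recess","tray","tray_floor"]:
        m=mark_of(q,cam)[:2]; s=spot_in(q,cam)[:2]
        print(q,[(np.round(a["xy"]),round(a["confidence"],2)) for a in m],[(np.round(a["box"]),round(a["confidence"],2)) for a in s])
        z={"gate":40,"next_slide":40,"used_slide":30,"recess":30,"tray_floor":2.5}.get(q,0)
        if m: print("   ",onz(c,m[0]["xy"],z))
E
```

```text
pics
{'time': 0.0, 'joint_positions': array([ 0.6,  0.3,  1.5,  0. ,  1.3, -0.1]), 'dq': array([-0.,  0.,  0., -0.,  0.,  0.]), 'tau': array([ -0. , -43.1, -24.4,   0.1,   0.1,  -0. ]), 'tool_pos': array([394. , 346.4, 226. ]), 'tcp_rot': array([-3.1, -0. ,  2.3]), 'contact_force': array([ 0.2, -0.5,  0.5]), 'moment': array([ 0., -0.,  0.]), 'grip_width': 91.43146868759233}
top [319.7  15.1 937.3] [-2.9  0.  -1.7] 56.71058864200102 [0. 0. 0. 0. 0.]
dispenser [(array([374., 196.]), 0.87), (array([441., 225.]), 0.31)] [(array([340., 174., 406., 220.]), 0.97)]
    [[ 508.6 -150.7    0. ]]
gate [(array([361., 203.]), 0.71)] [(array([341., 176., 408., 221.]), 0.72), (array([367., 183., 397., 197.]), 0.31)]
    [[ 489.1 -108.6   40. ]]
next_slide [(array([364., 202.]), 0.45), (array([236., 219.]), 0.39)] [(array([348., 196., 364., 207.]), 0.59)]
    [[ 491.3 -116.7   40. ]]
used_slide [(array([300., 188.]), 0.61)] [(array([287., 176., 309., 202.]), 0.64)]
    [[550.7  35.3  30. ]]
holder [(array([298., 194.]), 0.92), (array([355., 249.]), 0.25)] [(array([279., 172., 321., 211.]), 0.81)]
  
[... 778 characters left out ...]
(array([327., 197.]), 0.61)] [(array([319., 190., 331., 199.]), 0.56)]
    [[ 484.9 -103.6   40. ]]
used_slide [(array([299., 227.]), 0.65)] [(array([288., 215., 317., 233.]), 0.76), (array([281., 215., 324., 248.]), 0.54)]
    [[552.6  57.1  30. ]]
holder [(array([302., 235.]), 0.87)] [(array([284., 217., 320., 244.]), 0.58)]
    [[546.6  40.2   0. ]]
recess [(array([300., 222.]), 0.57), (array([356., 185.]), 0.28)] [(array([281., 216., 321., 248.]), 0.61)]
    [[550.8  30.1  30. ]]
tray [(array([323., 270.]), 0.79)] [(array([291., 248., 363., 287.]), 0.95)]
    [[496.9 199.7   0. ]]
tray_floor [(array([321., 269.]), 0.56)] [(array([291., 250., 364., 288.]), 0.79)]
    [[501.7 200.1   2.5]]
```

```bash
python3 - <<'E'
from h import *
a=cv2.imread("pics/top0.png")[130:280,190:450]; b=cv2.imread("pics/side0.png")[140:300,230:430]
cv2.imwrite("pics/v1.png",cv2.resize(a,None,fx=3,fy=3,interpolation=cv2.INTER_CUBIC))
c=capture("wrist"); save(c,"w0.png"); print(c["position"],c["rotation"],c["vertical_fov"],c["D"])
E
```

```text
[340.11708744 409.09023742 384.38899129] [ 2.82973153e+00 -5.08669589e-04  7.21059133e-01] 58.16727858384053 [0.00730352 0.         0.         0.         0.        ]
```

View pics/v1.png

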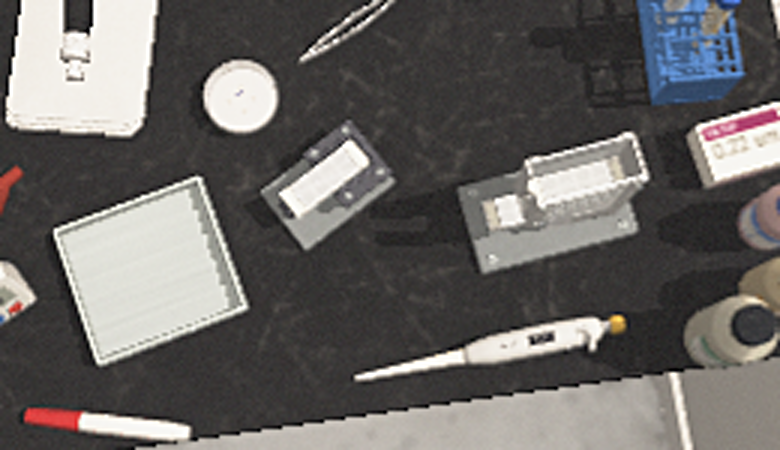

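View pics/w0.png

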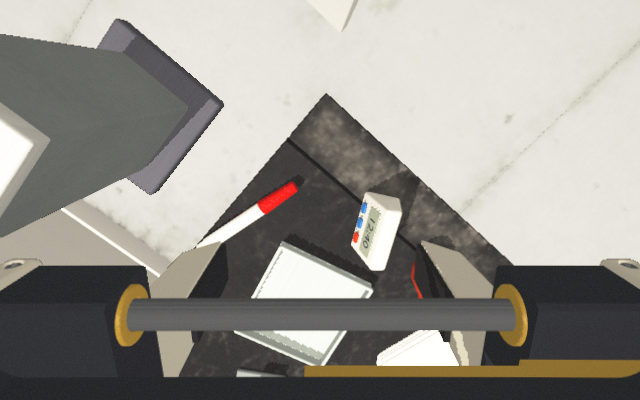

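```bash
python3 - <<'E'
from h import *
np.set_printoptions(precision=1,suppress=True)
c=capture("top")
def rect(name,pts,z):
    P=onz(c,np.array(pts)/3+[190,130]-0.33,z)
    L=[np.linalg.norm(P[i]-P[(i+1)%len(P)]) for i in range(len(P))]
    print(name,P[:,:2].tolist(),np.round(L,1), "ctr",P.mean(0), [np.degrees(np.arctan2(*(P[(i+1)%len(P)]-P[i])[1::-1])).round(1) for i in range(len(P))])
rect("holder",[(262,190),(350,122),(397,182),(308,248)],5)
rect("disp",[(460,188),(485,272),(637,230),],8)
rect("tray",[(55,232),(202,178),(247,308),(100,365)],14)
for q in("used_slide","holder","tray","dispenser","next_slide"):
    s=silhouettes(q,"top")
    if s:
        m=s[0]["pixels"].astype(np.uint8); r=cv2.minAreaRect(cv2.findNonZero(m)); b=cv2.boxPoints(r)
        rect(q+str(round(s[0]["confidence"],2)),(b-[190,130]+.33)*3,{"used_slide":40,"tray":14,"next_slide":50}.get(q,5))
E
```

```text
holder [[551.6686788442034, 96.70600500844246], [601.4460494873531, 13.684050713615475], [542.4890767383082, -19.3627497682342], [495.821598051123, 63.79813339559719]] [96.8 67.6 95.4 64.8] ctr [547.9  38.7   5. ] [np.float64(-59.1), np.float64(-150.7), np.float64(119.3), np.float64(30.5)]
disp [[528.9903221929528, -72.06494380348077], [453.95456839703076, -81.96255323447751], [471.67261384471203, -215.70909448921313]] [ 75.7 134.9 154.7] ctr [ 484.9 -123.2    8. ] [np.float64(-172.5), np.float64(-82.5), np.float64(68.2)]
tray [[537.5658428175641, 273.3026288397507], [567.0201665097588, 145.43191547142538], [450.75852698388087, 120.02046179987335], [420.7295991934942, 245.40602845257513]] [131.2 119.  128.9 120.1] ctr [494. 196.  14.] [np.float64(-77.0), np.float64(-167.7), np.float64(103.5), np.float64(13.4)]
used_slide0.75 [[537.5634069260896, 79.36156103606665], [578.3819610834482, 15.719993961688585], [552.3749029537935, 0.26260095277201856], [512.0337545482067, 63.75144450664668]] [75.6 30.3 75.2 29.9] ctr [545.1  39.8  40. ] [np.float64(-57.3), np.float64(-149.3), np.float64(12
[... 229 characters left out ...]
[548.9  40.7   5. ] [np.float64(-58.0), np.float64(-150.2), np.float64(121.4), np.float64(30.8)]
tray0.84 [[541.9966126163446, 276.90898070241593], [569.1997770326698, 147.3319475793669], [448.67351578525677, 120.95398091815511], [423.3183221726275, 247.68505197525002]] [132.4 123.4 129.2 122.2] ctr [495.8 198.2  14. ] [np.float64(-78.1), np.float64(-167.7), np.float64(101.3), np.float64(13.8)]
dispenser0.66 [[531.7759706596161, -129.9551751858495], [540.945730658897, -212.59891203977784], [517.8833926624626, -213.9623870395747], [508.8466975444597, -131.6998556375839]] [83.2 23.1 82.8 23. ] ctr [ 524.9 -172.1    5. ] [np.float64(-83.7), np.float64(-176.6), np.float64(96.3), np.float64(4.4)]
```

```bash
cat >> h.py <<'E'
import json,os
def rpy(r,p,y): return R.from_euler('xyz',[r,p,y],degrees=True)
def getcmd():
    d=json.load(open("cmd.json")); return np.array(d[0]),R.from_quat(d[1])
def setcmd(p,r): json.dump([list(map(float,p)),list(r.as_quat())],open("cmd.json","w"))
def plan(wps):
    """wps: list of (pos,R); prints rows relative to present command, stores last as command"""
    p0,r0=getcmd(); out=[];prev=p0;pr=r0
    for p,r in wps:
        s=np.round(r0.inv().apply(np.array(p)-p0)/200,4); v=np.round((r0.inv()*r).as_rotvec()/np.pi,4)
        print("slide",s.tolist(),"rot",v.tolist(),"| step mm %.0f deg %.0f"%(np.linalg.norm(p-prev),np.degrees((pr.inv()*r).magnitude()))); prev=np.array(p);pr=r
    setcmd(p0+r0.apply(s*200), r0*R.from_rotvec(v*np.pi))
def tool(yaw,lean):
    """yaw: heading (deg) of slide x; tool x points to -slide x; lean: body back to -slide x"""
    return R.from_euler('z',yaw+180,degrees=True)*R.from_euler('x',180,degrees=True)*R.from_euler('y',lean,degrees=True)
E
python3 - <<'E'
from h import *
np.set_printoptions(precision=3,suppress=True)
o=get_obs(); p0=np.array([394.353,346.599,226.741]); print(o["tcp_rot"]); 
r0=R.from_euler('xyz',o["tcp_rot"]); setcmd(p0,r0)
c=capture("wrist")
rel=r0.inv().apply(np.array(c["position"])-o["tool_pos"]); rr=(r0.inv().as_matrix()@rot(c)); print(rel,rr)
np.savez("wc.npz",rel=rel,rr=rr)
t=tool(-59,35); print("lean axis z",t.apply([0,0,1]),"y",t.apply([0,1,0]))
def view(tgt,yaw,z,uv):
    t=tool(yaw,0); f=360; d=t.apply(rr@np.array([(uv[0]-320)/f,(uv[1]-200)/f,1])); cam0=t.apply(rel)
    zc=z+cam0[2]; s=(zc-tgt[2])/-d[2]; cam=np.array(tgt)-d*s; return cam-cam0,t
P,t=view([545,40,35],-59,130,(320,130)); print(P); 
p,r=getcmd(); plan([(p+(P-p)*k/4,t) for k in (1,2,3,4)])
E
```

```text
[ 3.142 -0.     2.292]
[  82.737    0.536 -157.65 ] [[ 0.    -0.952 -0.307]
 [ 1.    -0.     0.   ]
 [-0.    -0.307  0.952]]
lean axis z [-0.295  0.492 -0.819] y [0.857 0.515 0.   ]
[571.383  -5.181 130.   ]
slide [-0.4764, -0.124, 0.1209] rot [0.0, -0.0, 0.0573] | step mm 101 deg 10
slide [-0.9528, -0.2481, 0.2418] rot [0.0, -0.0, 0.0573] | step mm 101 deg 0
slide [-1.4292, -0.3721, 0.3627] rot [0.0, -0.0, 0.0573] | step mm 101 deg 0
slide [-1.9055, -0.4961, 0.4836] rot [0.0, -0.0, 0.0573] | step mm 101 deg 0
```

Request:
{"name": "servo_tool", "arguments": {
  "slide": [
    [-0.3,-0.078,0.076],
    [-0.6,-0.156,0.152],
    [-0.9,-0.234,0.228],
    [-0.95,-0.248,0.242]
  ],
  "rot": [
    [0,0,0.0573],
    [0,0,0.0573],
    [0,0,0.0573],
    [0,0,0.0573]
  ],
  "claw": [60,60,60,60]
}}

```text
time: 2.6
tool_pos: [483.4, 168.2, 177.4]
tcp_rot: [-3.14, -0.0, 2.108]
contact_force: [-0.6, -0.1, 0.0]
grip_width: 60.8
```

```bash
sed -i "s/R.from_euler('y',lean/R.from_euler('y',-lean/" h.py; python3 - <<'E'
from h import *
p0=np.array([394.353,346.599,226.741]); r0=R.from_euler('xyz',[np.pi,0,2.292])
setcmd(p0+r0.apply(np.array([-.95,-.248,.242])*200), r0*R.from_rotvec([0,0,.0573*np.pi]))
print(getcmd()[0],get_obs()["tool_pos"],get_obs()["tcp_rot"])
p,r=getcmd();P=np.array([571.4,-5.2,130]);plan([(p+(P-p)*k/4,tool(-59,0)) for k in (1,2,3,4)])
E
```

```text
[482.55776282 171.15647432 178.341     ] [483.35209278 168.18667957 177.43393992] [-3.14020387e+00 -4.43139457e-07  2.10776215e+00]
slide [-0.2462, -0.0184, 0.0604] rot [-0.0, -0.0, 0.0] | step mm 51 deg 0
slide [-0.4923, -0.0368, 0.1209] rot [-0.0, -0.0, 0.0] | step mm 51 deg 0
slide [-0.7385, -0.0551, 0.1813] rot [-0.0, -0.0, 0.0] | step mm 51 deg 0
slide [-0.9846, -0.0735, 0.2417] rot [-0.0, -0.0, 0.0] | step mm 51 deg 0
```

Request:
{"name": "servo_tool", "arguments": {
  "slide": [
    [-0.2462,-0.0184,0.0604],
    [-0.4923,-0.0368,0.1209],
    [-0.7385,-0.0551,0.1813],
    [-0.9846,-0.0735,0.2417],
    [-0.9846,-0.0735,0.2417]
  ],
  "rot": [
    [0,0,0],
    [0,0,0],
    [0,0,0],
    [0,0,0],
    [0,0,0]
  ],
  "claw": [60,60,60,60,60]
}}

```text
time: 3.22
tool_pos: [572.1, -7.3, 129.0]
tcp_rot: [-3.141, -0.0, 2.108]
contact_force: [-0.4, -0.2, -0.9]
grip_width: 60.1
```

```bash
python3 - <<'E'
from h import *
np.set_printoptions(precision=1,suppress=True)
c=capture("wrist"); o=get_obs(); print(o["time"],getcmd()[0],o["tool_pos"],o["tcp_rot"])
save(c,"w1.png"); np.savez("w1.npz",**{k:np.array(v) for k,v in c.items()})
for q in ["used_slide","holder","recess"]:
    for m in mark_of(q,"wrist")[:2]: print(q,m["xy"],m["confidence"],onz(c,m["xy"],30))
s=silhouettes("used_slide","wrist")
if s:
    m=s[0]["pixels"]; P=cloud(c,m); print(s[0]["confidence"],np.percentile(P[:,2],[5,50,95]))
    b=cv2.boxPoints(cv2.minAreaRect(cv2.findNonZero(m.astype(np.uint8)))); W=onz(c,b,40); print(b,W,W.mean(0),[np.linalg.norm(W[i]-W[i-1]) for i in range(4)],[np.degrees(np.arctan2(*(W[i]-W[i-1])[1::-1])) for i in range(4)])
E
```

```text
3.275 [571.4  -5.2 130. ] [571.4  -5.6 129.5] [-3.1 -0.   2.1]
used_slide [323.6, 123.9] 0.67 [[546.4  41.1  30. ]]
holder [323.5, 124.6] 0.22 [[546.6  40.6  30. ]]
0.79 [38.2 39.4 40.6]
[[306.  67.]
 [344.  67.]
 [344. 179.]
 [306. 179.]] [[517.4  67.2  40. ]
 [538.5  79.7  40. ]
 [578.   16.4  40. ]
 [554.8   2.6  40. ]] [547.2  41.5  40. ] [np.float64(74.59351869905926), np.float64(24.496477611188478), np.float64(74.60014027947278), np.float64(26.93454060720559)] [np.float64(120.0800075294983), np.float64(30.804509739267242), np.float64(-58.04730585602046), np.float64(-149.19039851886131)]
```

View pics/w1.png

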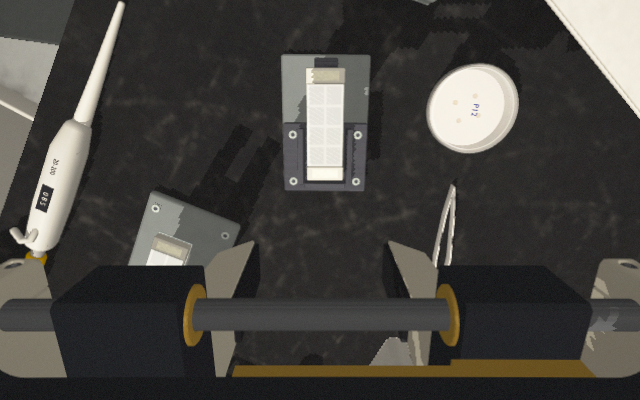

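```bash
cat >> h.py <<'E'
def toprect(c,zlo,zhi,box,z):
    """rect of pixels in the image box (l,t,r,b) with world height within zlo..zhi, bright"""
    m=np.zeros((400,640),bool); l,t,r,b=box; m[t:b,l:r]=1
    v,u=np.nonzero(m&(c["depth"]>0)); P=cloud(c,m); k=(P[:,2]>zlo)&(P[:,2]<zhi)
    uv=np.c_[u,v][k]; W=onz(c,uv,z)[:,:2].astype(np.float32)
    W=W[np.linalg.norm(W-np.median(W,0),axis=1)<np.inf]
    return uv,W
E
python3 - <<'E'
from h import *
np.set_printoptions(precision=2,suppress=True)
c=dict(np.load("w1.npz"))
for k in("vertical_fov","cx","cy"): c[k]=float(c[k])
uv,W=toprect(c,36,46,(285,50,365,195),40)
print(len(W),uv.min(0),uv.max(0)); r=cv2.minAreaRect(W); print(r)
mu=W.mean(0); w,v=np.linalg.eigh(np.cov((W-mu).T)); print(mu,np.degrees(np.arctan2(v[1,1],v[0,1])))
# base plate z=5
uv,W=toprect(c,2.5,8,(270,40,380,200),5); r=cv2.minAreaRect(W);print(len(W),r)
g=cv2.cvtColor(c["frame"],cv2.COLOR_RGB2GRAY)
for v in range(60,195,12): 
    d=np.diff(g[v].astype(int)); print(v,[ (u,d[u]) for u in range(275,375) if abs(d[u])>35])
E
```

```text
4138 [298  67] [349 185]
((549.1544189453125, 40.13948059082031), (34.9642219543457, 79.56563568115234), 26.42252540588379)
[546.1   42.64] 120.76308429028305
3623 ((544.7747192382812, 45.33429718017578), (65.38481903076172, 86.29891204833984), 30.284311294555664)
60 [(280, np.int64(70)), (313, np.int64(-58))]
72 [(280, np.int64(52)), (281, np.int64(39)), (305, np.int64(66)), (344, np.int64(-38))]
84 [(281, np.int64(58)), (305, np.int64(44)), (343, np.int64(-52))]
96 [(281, np.int64(70)), (305, np.int64(75)), (306, np.int64(64)), (342, np.int64(-46)), (343, np.int64(-71))]
108 [(281, np.int64(75)), (305, np.int64(49)), (306, np.int64(89)), (342, np.int64(-64)), (343, np.int64(-59)), (367, np.int64(-36))]
120 [(281, np.int64(42)), (282, np.int64(45)), (306, np.int64(105)), (342, np.int64(-81)), (343, np.int64(-53))]
132 [(288, np.int64(89)), (291, np.int64(-37)), (295, np.int64(-70)), (296, np.int64(-50)), (305, np.int64(40)), (306, np.int64(135)), (342, np.int64(-90)), (343, np.int64(-70)), (353, np.int64(55)), (354, np.int64(62)), (359, np.int64(-36)), (360, np.int64(-54))]
144 [(282, np.int64(40)), (306, np.int64(139)), (341, np.int64(-39)), (342, np.int64(-91)), (343, np.int64(-51))]
156 [(306, np.int64(136)), (341, np.int64(-67)), (342, np.int64(-85))]
168 [(305, np.int64(39)), (306, np.int64(110)), (342, np.int64(-95)), (343, np.int64(-60))]
180 [(288, np.int64(64)), (289, np.int64(49)), (291, np.int64(-60)), (294, np.int64(74)), (296, np.int64(-73)), (297, np.int64(-43)), (306, np.int64(44)), (341, np.int64(-45)), (342, np.int64(-37)), (351, np.int64(88)), (352, np.int64(41)), (354, np.int64(-50)), (356, np.int64(39)), (357, np.int64(47)), (358, np.int64(-38)), (359, np.int64(-54))]
192 []
```

```bash
python3 - <<'E'
from h import *
np.set_printoptions(precision=2,suppress=True)
c=dict(np.load("w1.npz"))
for k in("vertical_fov","cx","cy"): c[k]=float(c[k])
def line(a,z): 
    W=onz(c,a,z); d=W[1]-W[0]; print(W[:,:2],np.degrees(np.arctan2(d[1],d[0])),np.linalg.norm(d))
line([(324.9,78),(324.6,168)],40)
line([(306,78),(306.8,168)],40); line([(344,78),(342.7,168)],40)
line([(306.5,120),(343.1,120)],40)
line([(281.2,66),(282.2,114)],5)
g=cv2.cvtColor(c["frame"],cv2.COLOR_RGB2GRAY)
for u in(312,325,338): print(u,[(v,int(np.diff(g[:,u].astype(int))[v])) for v in list(range(50,75))+list(range(170,195)) if abs(np.diff(g[:,u].astype(int))[v])>25])
E
```

```text
[[531.37  67.64]
 [562.04  16.2 ]] -59.189959261124876 59.89203911786324
[[520.81  61.34]
 [551.31   9.8 ]] -59.38283171717884 59.89215081342583
[[542.04  74.  ]
 [572.96  22.71]] -58.920065354258575 59.890698597465274
[[534.54  38.31]
 [555.71  50.94]] 30.806892925749917 24.65393393730739
[[499.61  58.82]
 [516.9   29.01]] -59.87921017293855 34.46935327217903
312 [(53, 62), (54, 29), (55, 27), (67, 70), (72, 58), (74, -27), (179, -106), (180, -84), (183, 26)]
325 [(53, 44), (54, 30), (57, -29), (66, 32), (67, 71), (179, -101), (180, -87), (183, 32), (190, -31)]
338 [(53, 41), (67, 54), (179, -103), (180, -82), (183, 35)]
```

```bash
python3 - <<'E'
from h import *
np.set_printoptions(precision=2,suppress=True)
c=dict(np.load("w1.npz"))
for k in("vertical_fov","cx","cy"): c[k]=float(c[k])
W=onz(c,[(324.9,67.5),(324.5,180)],40); print(W,np.linalg.norm(W[1]-W[0]),W.mean(0))
C=np.array([*W.mean(0)[:2],30]); yaw=-59.2; d=np.array([np.cos(np.radians(yaw)),np.sin(np.radians(yaw)),0])
G=C+d*(-19)+[0,0,6]; T=tool(yaw,0); tcp=G+T.apply([0,0,19]); print(C,G,tcp)
np.savez("hold.npz",C=C,yaw=yaw)
p,_=getcmd(); up=tcp+[0,0,90]
plan([(p+(up-p)*.5,T),(up,T),(up-[0,0,50],T),(tcp,T)])
E
```

```text
[[528.06  73.14  40.  ]
 [566.47   8.69  40.  ]] 75.01798408734871 [547.27  40.91  40.  ]
[547.27  40.91  30.  ] [537.54  57.24  36.  ] [537.54  57.24  17.  ]
slide [0.1774, 0.0078, 0.0575] rot [-0.0, -0.0, 0.0012] | step mm 37 deg 0
slide [0.3548, 0.0157, 0.115] rot [-0.0, -0.0, 0.0012] | step mm 37 deg 0
slide [0.3548, 0.0157, 0.365] rot [-0.0, -0.0, 0.0012] | step mm 50 deg 0
slide [0.3548, 0.0157, 0.565] rot [-0.0, -0.0, 0.0012] | step mm 40 deg 0
```

Request:
{"name": "servo_tool", "arguments": {
  "slide": [
    [0.1774,0.0078,0.0575],
    [0.3548,0.0157,0.115],
    [0.3548,0.0157,0.365],
    [0.3548,0.0157,0.565],
    [0.3548,0.0157,0.565]
  ],
  "rot": [
    [0,0,0.0012],
    [0,0,0.0012],
    [0,0,0.0012],
    [0,0,0.0012],
    [0,0,0.0012]
  ],
  "claw": [50,50,50,50,50]
}}

```text
time: 4.1
tool_pos: [535.1, 58.4, 15.2]
tcp_rot: [-3.137, -0.003, 2.11]
contact_force: [-0.3, 0.1, 0.4]
grip_width: 50.1
```

Request:
{"name": "servo_tool", "arguments": {
  "slide": [
    [0,0,0],
    [0,0,0],
    [0,0,0]
  ],
  "rot": [
    [0,0,0],
    [0,0,0],
    [0,0,0]
  ],
  "claw": [38,32,30]
}}

```text
time: 4.47
tool_pos: [538.3, 57.2, 18.3]
tcp_rot: [3.139, 0.001, 2.108]
contact_force: [-0.2, 0.7, -0.8]
grip_width: 30.7
```

Request:
{"name": "servo_tool", "arguments": {
  "slide": [
    [0,0,0],
    [0,0,0],
    [0,0,0],
    [0,0,0]
  ],
  "rot": [
    [0,0,0],
    [0,0,0],
    [0,0,0],
    [0,0,0]
  ],
  "claw": [26,20,20,20]
}}

```text
time: 4.97
tool_pos: [537.7, 57.1, 17.5]
tcp_rot: [3.141, 0.0, 2.108]
contact_force: [-1.0, -0.0, 6.0]
grip_width: 25.0
```

```bash
python3 - <<'E'
from h import *
np.set_printoptions(precision=2,suppress=True)
o=get_obs(); print(o["time"],o["tool_pos"],o["tcp_rot"],o["contact_force"],o["grip_width"],getcmd()[0])
p,r=getcmd(); z=np.array([0,0,1.]); plan([(p+3*z,r),(p+8*z,r),(p+20*z,r),(p+60*z,r)])
E
```

```text
4.975 [537.72  57.12  17.55] [3.14 0.   2.11] [-1.02 -0.04  6.05] 25.004305266708528 [537.54  57.24  17.  ]
slide [0.0, 0.0, -0.015] rot [0.0, 0.0, 0.0] | step mm 3 deg 0
slide [0.0, 0.0, -0.04] rot [0.0, 0.0, 0.0] | step mm 5 deg 0
slide [0.0, 0.0, -0.1] rot [0.0, 0.0, 0.0] | step mm 12 deg 0
slide [0.0, 0.0, -0.3] rot [0.0, 0.0, 0.0] | step mm 40 deg 0
```

Request:
{"name": "servo_tool", "arguments": {
  "slide": [
    [0,0,-0.015],
    [0,0,-0.04],
    [0,0,-0.1],
    [0,0,-0.3],
    [0,0,-0.3]
  ],
  "rot": [
    [0,0,0],
    [0,0,0],
    [0,0,0],
    [0,0,0],
    [0,0,0]
  ],
  "claw": [20,20,20,20,20]
}}

```text
time: 5.6
tool_pos: [539.7, 57.2, 80.4]
tcp_rot: [3.136, 0.004, 2.108]
contact_force: [-0.4, -0.6, -1.6]
grip_width: 25.5
```

```bash
python3 - <<'E'
from h import *
np.set_printoptions(precision=2,suppress=True)
o=get_obs(); print(o["time"],o["tool_pos"],o["tcp_rot"],o["contact_force"],o["grip_width"],getcmd()[0])
c=capture("wrist"); save(c,"w2.png")
c=capture("top"); 
for q in("used_slide","tray_floor","tray"):
    for m in mark_of(q,"top")[:2]: print(q,m["xy"],m["confidence"],onz(c,m["xy"],{"used_slide":90}.get(q,2.5)))
im=[cv2.resize(cv2.imread("pics/w2.png"),(400,250)),cv2.resize(c["frame"][130:255,190:390,::-1],(400,250))]
s=capture("side"); im.append(cv2.resize(s["frame"][190:290,250:410,::-1],(400,250),interpolation=cv2.INTER_CUBIC))
cv2.imwrite("pics/v2.png",np.vstack(im[:1]+im[2:]))
E
```

```text
5.6 [539.7   57.19  80.38] [3.14 0.   2.11] [-0.36 -0.61 -1.58] 25.504726897936926 [537.54  57.24  77.  ]
tray_floor [358.6, 201.7] 0.64 [[ 500.13 -108.63    2.5 ]]
```

View pics/v2.png

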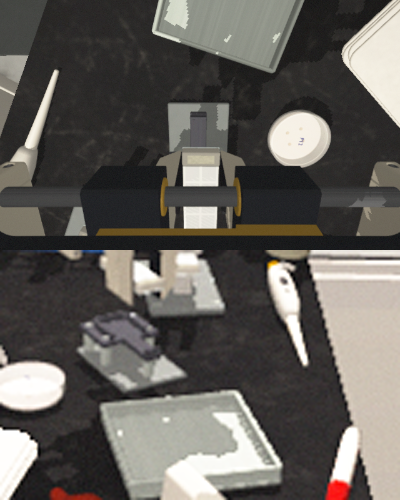

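Request:
{"name": "servo_tool", "arguments": {
  "slide": [
    [0,0,0.2],
    [0,0,0.25],
    [0,0,0.27],
    [0,0,0.29],
    [0,0,0.3]
  ],
  "rot": [
    [0,0,0],
    [0,0,0],
    [0,0,0],
    [0,0,0],
    [0,0,0]
  ],
  "claw": [20,20,20,20,20]
}}

```text
time: 6.52
tool_pos: [538.0, 57.2, 17.5]
tcp_rot: [3.141, 0.001, 2.108]
contact_force: [-0.9, 0.3, 12.8]
grip_width: 25.4
```

Request:
{"name": "servo_tool", "arguments": {
  "slide": [
    [0,0,0],
    [0,0,0],
    [0,0,0],
    [0,0,0]
  ],
  "rot": [
    [0,0,0],
    [0,0,0],
    [0,0,0],
    [0,0,0]
  ],
  "claw": [20,20,30,34]
}}

```text
time: 7.02
tool_pos: [537.5, 57.2, 17.0]
tcp_rot: [3.142, -0.0, 2.108]
contact_force: [1.0, 0.3, -0.5]
grip_width: 33.0
```

Request:
{"name": "servo_tool", "arguments": {
  "slide": [
    [0,0,-0.04],
    [0,0,-0.07],
    [0,0,-0.07],
    [0,0,-0.07]
  ],
  "rot": [
    [0,0,0],
    [0,0,0],
    [0,0,0],
    [0,0,0]
  ],
  "claw": [34,34,34,34]
}}

```text
time: 7.52
tool_pos: [537.5, 57.2, 31.1]
tcp_rot: [3.141, 0.0, 2.108]
contact_force: [-0.1, -0.1, -0.5]
grip_width: 34.0
```

Request:
{"name": "servo_tool", "arguments": {
  "slide": [
    [0,0,0],
    [0,0,0],
    [0,0,0],
    [0,0,0],
    [0,0,0]
  ],
  "rot": [
    [0,0,0],
    [0,0,0],
    [0,0,0],
    [0,0,0],
    [0,0,0]
  ],
  "claw": [30,26,20,20,20]
}}

```text
time: 8.15
tool_pos: [537.5, 57.2, 30.9]
tcp_rot: [-3.142, -0.0, 2.108]
contact_force: [0.2, -0.1, 0.1]
grip_width: 25.5
```

```bash
python3 - <<'E'
from h import *
np.set_printoptions(precision=2,suppress=True)
p,r=getcmd(); setcmd([p[0],p[1],31],r)
o=get_obs(); print(o["time"],o["tool_pos"],o["tcp_rot"],o["contact_force"],o["grip_width"],getcmd()[0])
c=capture("wrist"); cv2.imwrite("pics/w3.png",c["frame"][130:400,160:480,::-1])
E
```

```text
8.15 [537.47  57.21  30.94] [-3.14 -0.    2.11] [ 0.19 -0.09  0.09] 25.51674611813761 [537.54  57.24  31.  ]
```

View pics/w3.png

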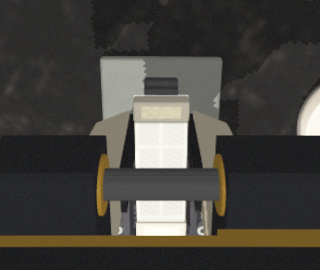

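```bash
python3 - <<'E'
from h import *
np.set_printoptions(precision=2,suppress=True)
p,r=getcmd(); z=np.array([0,0,1.]); T=tool(-77,0); Q=np.array([491.2,216.5,70]); u=p+40*z
plan([(p+12*z,r),(u,r),(u+(Q-u)*.34,tool(-68,0)),(u+(Q-u)*.67,T),(Q,T)])
p,r=getcmd(); plan([(p-30*z,r),(p-55*z,r),(p-61*z,r),(p-64*z,r),(p-65.5*z,r)])
E
```

```text
slide [0.0, 0.0, -0.06] rot [0.0, 0.0, 0.0] | step mm 12 deg 0
slide [0.0, 0.0, -0.2] rot [0.0, 0.0, 0.0] | step mm 28 deg 0
slide [0.2729, 0.0709, -0.1983] rot [-0.0, -0.0, 0.0488] | step mm 56 deg 9
slide [0.5378, 0.1398, -0.1966] rot [-0.0, -0.0, 0.0988] | step mm 55 deg 9
slide [0.8027, 0.2086, -0.195] rot [-0.0, -0.0, 0.0988] | step mm 55 deg 0
slide [-0.0, -0.0, 0.15] rot [0.0, 0.0, 0.0] | step mm 30 deg 0
slide [-0.0, -0.0, 0.275] rot [0.0, 0.0, 0.0] | step mm 25 deg 0
slide [-0.0, -0.0, 0.305] rot [0.0, 0.0, 0.0] | step mm 6 deg 0
slide [-0.0, -0.0, 0.32] rot [0.0, 0.0, 0.0] | step mm 3 deg 0
slide [-0.0, -0.0, 0.3275] rot [0.0, 0.0, 0.0] | step mm 2 deg 0
```

Request:
{"name": "servo_tool", "arguments": {
  "slide": [
    [0,0,-0.06],
    [0,0,-0.2],
    [0.2729,0.0709,-0.1983],
    [0.5378,0.1398,-0.1966],
    [0.8027,0.2086,-0.195]
  ],
  "rot": [
    [0,0,0],
    [0,0,0],
    [0,0,0.0488],
    [0,0,0.0988],
    [0,0,0.0988]
  ],
  "claw": [20,20,20,20,20]
}}

```text
time: 8.82
tool_pos: [491.1, 218.0, 71.1]
tcp_rot: [3.14, -0.0, 1.795]
contact_force: [0.6, 0.2, -0.6]
grip_width: 25.7
```

Request:
{"name": "servo_tool", "arguments": {
  "slide": [
    [0,0,0],
    [0,0,0],
    [0,0,0.1]
  ],
  "rot": [
    [0,0,0],
    [0,0,0],
    [0,0,0]
  ],
  "claw": [20,20,20]
}}

```text
time: 9.2
tool_pos: [493.0, 215.6, 51.4]
tcp_rot: [3.138, 0.0, 1.796]
contact_force: [-0.2, 0.6, -0.9]
grip_width: 25.8
```

```bash
python3 - <<'E'
from h import *
np.set_printoptions(precision=2,suppress=True)
o=get_obs(); print(o["time"],o["tool_pos"],o["tcp_rot"],o["contact_force"],o["grip_width"])
c=capture("side"); w=capture("wrist")
cv2.imwrite("pics/v4.png",np.vstack([cv2.resize(w["frame"][:,:,::-1],(480,300)),cv2.resize(c["frame"][200:300,250:410,::-1],(480,300),interpolation=cv2.INTER_CUBIC)]))
E
```

```text
9.2 [493.02 215.62  51.37] [3.14 0.   1.8 ] [-0.24  0.64 -0.92] 25.84657396521234
```

View pics/v4.png

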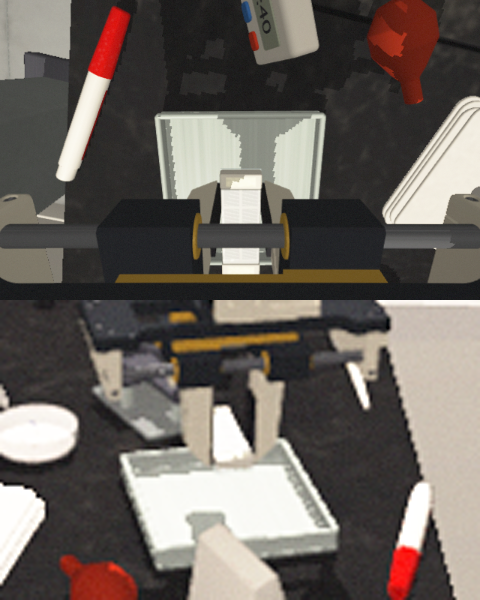

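Request:
{"name": "servo_tool", "arguments": {
  "slide": [
    [0,0,0.12],
    [0,0,0.18],
    [0,0,0.21],
    [0,0,0.225],
    [0,0,0.23]
  ],
  "rot": [
    [0,0,0],
    [0,0,0],
    [0,0,0],
    [0,0,0],
    [0,0,0]
  ],
  "claw": [20,20,20,20,20]
}}

```text
time: 9.93
tool_pos: [491.5, 216.5, 4.3]
tcp_rot: [3.141, -0.0, 1.798]
contact_force: [-0.3, 0.1, 0.0]
grip_width: 25.5
```

Request:
{"name": "servo_tool", "arguments": {
  "slide": [
    [0,0,0],
    [0,0,0]
  ],
  "rot": [
    [0,0,0],
    [0,0,0]
  ],
  "claw": [20,20]
}}

```text
time: 10.18
tool_pos: [491.3, 216.6, 4.3]
tcp_rot: [3.141, -0.0, 1.798]
contact_force: [-0.2, -0.0, 0.1]
grip_width: 25.9
```

Request:
{"name": "servo_tool", "arguments": {
  "slide": [
    [0,0,0.002],
    [0,0,0.004],
    [0,0,0.004]
  ],
  "rot": [
    [0,0,0],
    [0,0,0],
    [0,0,0]
  ],
  "claw": [20,20,20]
}}

```text
time: 10.55
tool_pos: [491.2, 216.5, 3.3]
tcp_rot: [3.141, -0.0, 1.798]
contact_force: [0.8, -0.3, 1.6]
grip_width: 25.5
```

Request:
{"name": "servo_tool", "arguments": {
  "slide": [
    [0,0,0.002],
    [0,0,0.002]
  ],
  "rot": [
    [0,0,0],
    [0,0,0]
  ],
  "claw": [20,20]
}}

```text
time: 10.8
tool_pos: [491.3, 216.5, 3.3]
tcp_rot: [3.141, -0.0, 1.798]
contact_force: [-1.6, 0.1, 5.8]
grip_width: 25.5
```

Request:
{"name": "servo_tool", "arguments": {
  "slide": [
    [0,0,0],
    [0,0,0],
    [0,0,-0.1],
    [0,0,-0.4],
    [0,0,-0.7]
  ],
  "rot": [
    [0,0,0],
    [0,0,0],
    [0,0,0],
    [0,0,0],
    [0,0,0]
  ],
  "claw": [34,40,40,40,40]
}}

```text
time: 11.42
tool_pos: [490.7, 216.3, 143.8]
tcp_rot: [-3.14, 0.0, 1.798]
contact_force: [1.0, 0.2, 0.1]
grip_width: 39.7
```

```bash
python3 - <<'E'
from h import *
np.set_printoptions(precision=2,suppress=True)
p,r=getcmd(); setcmd([p[0],p[1],142.8],r); print(p)
wc=np.load("wc.npz"); rel,rr=wc["rel"],wc["rr"]
# view next slide front end from above: dispenser yaw -82.5, slide front end centre ~ (493,-90,50); camera on -x side of it
t=tool(-82.5,0); f=360; d=t.apply(rr@np.array([0,(150-200)/f,1])); cam0=t.apply(rel)
s=(200+cam0[2]-50)/-d[2]; P=np.array([493,-90,50])-d*s-cam0; print("P",P)
p,r=getcmd(); print(P-p)
h=(p+P)/2; plan([(p+(h-p)*.34,r),(p+(h-p)*.67,tool(-82.5,0)),(h,tool(-82.5,0))])
plan([(h+(P-h)*.34,t),(h+(P-h)*.67,t),(P,t)])
E
```

```text
[491.19 216.51   4.5 ]
P [ 496.07 -118.54  200.  ]
[   4.88 -335.05   57.2 ]
slide [-0.2784, -0.0601, -0.0486] rot [0.0, 0.0, 0.0] | step mm 58 deg 0
slide [-0.5486, -0.1184, -0.0958] rot [-0.0, -0.0, 0.0306] | step mm 56 deg 6
slide [-0.8189, -0.1767, -0.143] rot [-0.0, -0.0, 0.0306] | step mm 56 deg 0
slide [-0.2829, -0.033, -0.0486] rot [-0.0, -0.0, -0.0] | step mm 58 deg 0
slide [-0.5574, -0.0651, -0.0958] rot [-0.0, -0.0, -0.0] | step mm 56 deg 0
slide [-0.832, -0.0972, -0.143] rot [-0.0, -0.0, -0.0] | step mm 56 deg 0
```

Request:
{"name": "servo_tool", "arguments": {
  "slide": [
    [-0.2784,-0.0601,-0.0486],
    [-0.5486,-0.1184,-0.0958],
    [-0.8189,-0.1767,-0.143]
  ],
  "rot": [
    [0,0,0],
    [0,0,0.0306],
    [0,0,0.0306]
  ],
  "claw": [40,40,40]
}}

```text
time: 11.8
tool_pos: [493.3, 47.5, 171.7]
tcp_rot: [3.141, 0.0, 1.701]
contact_force: [0.9, 0.5, -0.3]
grip_width: 39.7
```

Request:
{"name": "servo_tool", "arguments": {
  "slide": [
    [-0.2829,-0.033,-0.0486],
    [-0.5574,-0.0651,-0.0958],
    [-0.832,-0.0972,-0.143],
    [-0.832,-0.0972,-0.143],
    [-0.832,-0.0972,-0.143]
  ],
  "rot": [
    [0,0,0],
    [0,0,0],
    [0,0,0],
    [0,0,0],
    [0,0,0]
  ],
  "claw": [40,40,40,40,40]
}}

```text
time: 12.42
tool_pos: [495.6, -118.2, 199.5]
tcp_rot: [-3.141, -0.001, 1.701]
contact_force: [0.1, 0.4, -0.8]
grip_width: 40.2
```

```bash
python3 - <<'E'
from h import *
np.set_printoptions(precision=2,suppress=True)
o=get_obs(); print(o["time"],o["tool_pos"],o["tcp_rot"],getcmd()[0])
w=capture("wrist"); np.savez("w5.npz",**{k:np.array(v) for k,v in w.items()})
for q in("gate","next_slide","dispenser"):
    for m in mark_of(q,"wrist")[:2]: print(q,m["xy"],m["confidence"],onz(w,m["xy"],0 if q=="dispenser" else 40))
s=silhouettes("next_slide","wrist")
if s: print(s[0]["box"],s[0]["confidence"])
c=capture("top"); a=c["frame"][180:262,200:290,::-1]
cv2.imwrite("pics/v5.png",np.hstack([w["frame"][:,80:520,::-1],cv2.resize(a,(340,400))]))
E
```

```text
12.425 [ 495.61 -118.2   199.54] [-3.14 -0.    1.7 ] [ 496.07 -118.54  200.  ]
gate [321.0, 172.9] 0.56 [[ 496.1  -113.27   40.  ]]
next_slide [320.5, 184.3] 0.93 [[ 497.04 -123.96   40.  ]]
dispenser [320.9, 202.5] 0.97 [[ 501.43 -154.66    0.  ]]
[305.9, 145.2, 336.6, 177.1] 0.74
```

View pics/v5.png

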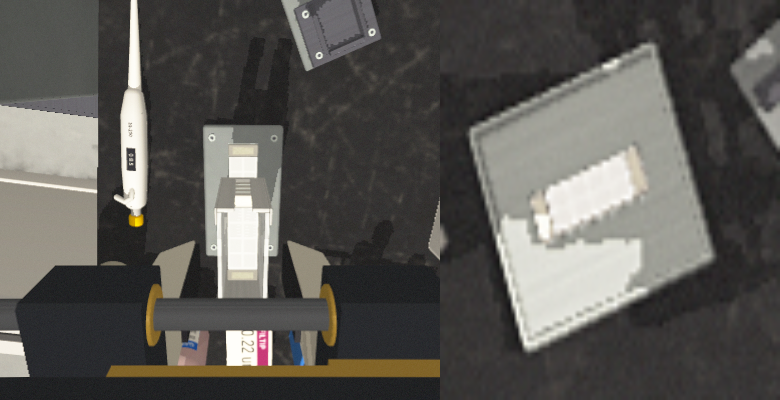

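```bash
python3 - <<'E'
from h import *
np.set_printoptions(precision=2,suppress=True)
c=dict(np.load("w5.npz"))
for k in("vertical_fov","cx","cy"): c[k]=float(c[k])
g=cv2.cvtColor(c["frame"],cv2.COLOR_RGB2GRAY).astype(int)
for v in (148,152,156,160,165,170,174): 
    d=np.diff(g[v]); print(v,[(u,int(d[u])) for u in range(300,342) if abs(d[u])>25])
for v in (130,135,215,235): 
    d=np.diff(g[v]); print(v,[(u,int(d[u])) for u in range(275,370) if abs(d[u])>25])
for u in(314,320,328): 
    d=np.diff(g[:,u]); print(u,[(v,int(d[v])) for v in range(120,190) if abs(d[v])>20])
P=cloud(c,np.pad(np.ones((20,24),bool),((150,230),(309,307)))); print(P[:,2].mean())
E
```

```text
148 [(337, -47)]
152 [(336, -27), (337, -38)]
156 [(336, -34)]
160 [(308, 83), (336, -61), (337, -65)]
165 [(308, 84), (336, -78), (337, -52)]
170 [(308, 95), (336, -79), (337, -48)]
174 [(307, -29), (308, 97), (336, -83), (337, -33)]
130 [(282, 72), (312, -35), (362, -41), (363, -34)]
135 [(282, 72), (283, 27), (288, 35), (289, 30), (293, -36), (311, -37), (351, 33), (355, -32), (362, -40)]
215 [(284, 76), (285, 27), (294, 44), (295, -30), (296, 28), (300, -53), (301, -35), (306, 47), (307, 47), (337, -60), (338, -38), (344, 65), (348, -34), (351, -40), (358, -56), (359, -40)]
235 [(284, 43), (285, 54), (286, 28), (296, 59), (300, -48), (301, -28), (306, 39), (307, 44), (337, -48), (344, 56), (348, -40), (357, -52), (358, -44)]
314 [(124, 40), (142, 51), (144, 33), (156, 68), (176, -49), (177, -58)]
320 [(124, 53), (142, 45), (144, 32), (156, 75), (176, -51), (177, -52), (178, 31), (181, -24), (183, 56), (184, -39), (186, 29), (187, 28), (188, -37)]
328 [(124, 53), (142, 44), (144, 31), (156, 68), (176, -50), (177, -52), (178, 29), (181, -25), (183, 47), (184, -31), (186, 21), (187, 26), (188, -35)]
49.471160087532965
```

```bash
python3 - <<'E'
from h import *
np.set_printoptions(precision=2,suppress=True)
c=dict(np.load("w5.npz"))
for k in("vertical_fov","cx","cy"): c[k]=float(c[k])
def line(a,z,n=""):
    W=onz(c,a,z); d=W[1]-W[0]; print(n,W[:,:2].ravel(),np.degrees(np.arctan2(d[1],d[0])),np.linalg.norm(d)); return W
line([(282.6,130),(284.7,235)],8,"baseL"); line([(363,130),(358,235)],8,"baseR"); line([(322.8,130),(321.35,235)],8,"baseC")
line([(282.6,132),(363,132)],8,"basew")
line([(308.6,172),(337,172)],50,"slidew"); line([(322.9,150),(322.8,172)],50,"slideC")
W=line([(322.9,144.7),(322.7,177)],50,"front"); line([(322.9,124.5),(322.9,144.7)],8,"basefront")
B=onz(c,[(322.9,124.5)],8)[0]; d=lambda y:np.array([np.cos(np.radians(y)),np.sin(np.radians(y)),0])
for y in(-82.5,-83.5): print("origin",B+82*d(y),"gate",B+39.5*d(y))
E
```

```text
baseL [ 455.02  -83.85  467.9  -192.81] -83.25732451541981 109.72110368089392
baseR [ 531.69  -73.83  544.59 -182.79] -83.24735812214885 109.71910973031389
baseC [ 493.35  -78.83  506.25 -187.8 ] -83.25247079776464 109.72923035572258
basew [455.2  -85.75 532.01 -75.71] 7.446919155322227 77.45413945227033
slidew [ 484.88 -111.43  509.59 -108.2 ] 7.4475259010767845 24.91631944438376
slideC [ 494.77  -90.54  497.23 -109.82] -82.70691572269416 19.43947901373165
front [ 494.16  -86.    497.74 -114.31] -82.80218750243874 28.536203033122398
basefront [492.77 -73.65 495.31 -92.87] -82.44796627430532 19.384910358391114
origin [ 503.47 -154.95    8.  ] gate [ 497.92 -112.81    8.  ]
origin [ 502.05 -155.13    8.  ] gate [ 497.24 -112.9     8.  ]
```

```bash
python3 - <<'E'
from h import *
np.set_printoptions(precision=2,suppress=True)
yaw=-83.2; d=np.array([np.cos(np.radians(yaw)),np.sin(np.radians(yaw)),0]); F=np.array([494.2,-86,45])
G=F+13*d; L=35; T=tool(yaw,L); za=T.apply([0,0,1]); tcp=G+15*za; pre=tcp-90*za; print(za,tcp,pre)
np.savez("g2.npz",tcp=tcp,d=d)
p,r=getcmd()
plan([(p+(pre-p)*k/4,tool(yaw,L*k/4)) for k in(1,2,3,4)]+[(pre,T)])
plan([(tcp-50*za,T),(tcp-25*za,T),(tcp-8*za,T),(tcp,T),(tcp,T)])
E
```

```text
[ 0.07 -0.57 -0.82] [ 496.76 -107.45   32.71] [490.65 -56.19 106.44]
slide [0.0781, 0.0034, 0.117] rot [0.0003, -0.0486, 0.0039] | step mm 28 deg 9
slide [0.1563, 0.0069, 0.2339] rot [0.0006, -0.0972, 0.0039] | step mm 28 deg 9
slide [0.2344, 0.0103, 0.3509] rot [0.0009, -0.1458, 0.0038] | step mm 28 deg 9
slide [0.3126, 0.0138, 0.4678] rot [0.0012, -0.1944, 0.0038] | step mm 28 deg 9
slide [0.3126, 0.0138, 0.4678] rot [0.0012, -0.1944, 0.0038] | step mm 0 deg 0
slide [-0.0, 0.0, 0.2] rot [-0.0, -0.0, -0.0] | step mm 40 deg 0
slide [-0.0, 0.0, 0.325] rot [-0.0, -0.0, -0.0] | step mm 25 deg 0
slide [-0.0, 0.0, 0.41] rot [-0.0, -0.0, -0.0] | step mm 17 deg 0
slide [-0.0001, 0.0, 0.45] rot [-0.0, -0.0, -0.0] | step mm 8 deg 0
slide [-0.0001, 0.0, 0.45] rot [-0.0, -0.0, -0.0] | step mm 0 deg 0
```

Request:
{"name": "servo_tool", "arguments": {
  "slide": [
    [0.0781,0.0034,0.117],
    [0.1563,0.0069,0.2339],
    [0.2344,0.0103,0.3509],
    [0.3126,0.0138,0.4678],
    [0.3126,0.0138,0.4678]
  ],
  "rot": [
    [0.0003,-0.0486,0.0039],
    [0.0006,-0.0972,0.0039],
    [0.0009,-0.1458,0.0038],
    [0.0012,-0.1944,0.0038],
    [0.0012,-0.1944,0.0038]
  ],
  "claw": [40,40,40,40,40]
}}

```text
time: 13.35
tool_pos: [489.3, -53.3, 104.0]
tcp_rot: [-3.135, 0.611, 1.699]
contact_force: [0.6, 0.5, -0.5]
grip_width: 40.1
```

Request:
{"name": "servo_tool", "arguments": {
  "slide": [
    [0,0,0],
    [0,0,0],
    [0,0,0]
  ],
  "rot": [
    [0,0,0],
    [0,0,0],
    [0,0,0]
  ],
  "claw": [40,40,40]
}}

```text
time: 13.72
tool_pos: [491.1, -57.3, 107.5]
tcp_rot: [3.139, 0.61, 1.685]
contact_force: [0.4, 0.6, 0.8]
grip_width: 39.9
```

```bash
python3 - <<'E'
from h import *
np.set_printoptions(precision=3,suppress=True)
o=get_obs(); T=tool(-83.2,35); print(o["time"],o["tool_pos"],o["tcp_rot"],T.as_euler('xyz'),np.degrees((T.inv()*R.from_euler('xyz',o["tcp_rot"])).magnitude()),o["joint_positions"])
E
```

```text
13.725 [491.053 -57.317 107.519] [3.139 0.61  1.685] [3.142 0.611 1.689] 0.20181004728687552 [ 0.1    0.497  1.851 -0.783  0.948  0.506]
```

Request:
{"name": "servo_tool", "arguments": {
  "slide": [
    [0,0,0.2],
    [0,0,0.325],
    [0,0,0.36],
    [0,0,0.36],
    [0,0,0.36]
  ],
  "rot": [
    [0,0,0],
    [0,0,0],
    [0,0,0],
    [0,0,0],
    [0,0,0]
  ],
  "claw": [40,40,40,40,40]
}}

```text
time: 14.35
tool_pos: [496.1, -97.0, 48.4]
tcp_rot: [3.139, 0.611, 1.688]
contact_force: [0.0, 0.7, -0.9]
grip_width: 39.9
```

```bash
python3 - <<'E'
from h import *
np.set_printoptions(precision=3,suppress=True)
o=get_obs(); T=tool(-83.2,35); print(o["tool_pos"],np.load("g2.npz")["tcp"]-18*T.apply([0,0,1]),o["joint_positions"])
w=capture("wrist"); s=capture("side")
cv2.imwrite("pics/v6.png",np.hstack([w["frame"][120:400,160:480,::-1],cv2.resize(s["frame"][140:230,270:370,::-1],(311,280),interpolation=cv2.INTER_CUBIC)]))
E
```

```text
[496.051 -96.982  48.37 ] [495.536 -97.2    47.457] [ 0.016  0.599  1.901 -0.912  0.806  0.605]
```

View pics/v6.png

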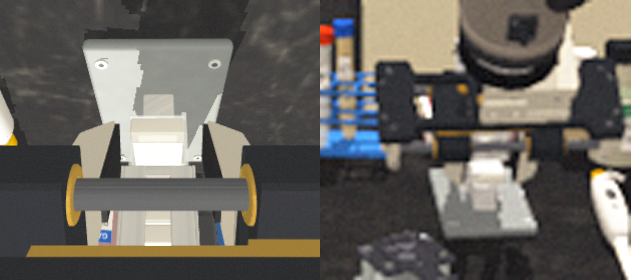

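Request:
{"name": "servo_tool", "arguments": {
  "slide": [
    [0,0,0.045],
    [0,0,0.09],
    [0,0,0.09],
    [0,0,0.09]
  ],
  "rot": [
    [0,0,0],
    [0,0,0],
    [0,0,0],
    [0,0,0]
  ],
  "claw": [40,40,36,32]
}}

```text
time: 14.95
tool_pos: [496.6, -107.6, 32.5]
tcp_rot: [-3.141, 0.611, 1.689]
contact_force: [-0.0, -0.2, 0.4]
grip_width: 33.0
```

Request:
{"name": "servo_tool", "arguments": {
  "slide": [
    [0,0,0],
    [0,0,0],
    [0,0,0],
    [0,0,0],
    [0,0,0]
  ],
  "rot": [
    [0,0,0],
    [0,0,0],
    [0,0,0],
    [0,0,0],
    [0,0,0]
  ],
  "claw": [29,26,20,20,20]
}}

```text
time: 15.58
tool_pos: [496.6, -107.4, 32.8]
tcp_rot: [3.141, 0.611, 1.689]
contact_force: [-1.3, 0.7, 1.7]
grip_width: 25.8
```

```bash
python3 - <<'E'
from h import *
np.set_printoptions(precision=3,suppress=True)
o=get_obs(); g=np.load("g2.npz"); d=g["d"]; print(o["tool_pos"],o["tcp_rot"],g["tcp"],o["contact_force"],o["grip_width"],o["joint_positions"])
p,r=getcmd(); plan([(p-k*d,r) for k in(8,16,24,32,40)]); plan([(p-k*d,r) for k in(50,60,70)]+[(p-75*d,r)])
E
```

```text
[ 496.645 -107.395   32.802] [3.141 0.611 1.689] [ 496.758 -107.452   32.713] [-1.259  0.662  1.686] 25.827512125386814 [-0.006  0.628  1.91  -0.951  0.774  0.635]
slide [0.0328, -0.0, -0.0229] rot [0.0, 0.0, 0.0] | step mm 8 deg 0
slide [0.0655, -0.0, -0.0459] rot [0.0, 0.0, 0.0] | step mm 8 deg 0
slide [0.0983, -0.0, -0.0688] rot [0.0, 0.0, 0.0] | step mm 8 deg 0
slide [0.1311, -0.0, -0.0918] rot [0.0, 0.0, 0.0] | step mm 8 deg 0
slide [0.1638, -0.0, -0.1147] rot [0.0, 0.0, 0.0] | step mm 8 deg 0
slide [0.041, -0.0, -0.0287] rot [0.0, 0.0, 0.0] | step mm 10 deg 0
slide [0.082, -0.0, -0.0573] rot [0.0, 0.0, 0.0] | step mm 10 deg 0
slide [0.1229, -0.0, -0.086] rot [0.0, 0.0, 0.0] | step mm 10 deg 0
slide [0.1434, -0.0, -0.1004] rot [0.0, 0.0, 0.0] | step mm 5 deg 0
```

Request:
{"name": "servo_tool", "arguments": {
  "slide": [
    [0.0328,0,-0.0229],
    [0.0655,0,-0.0459],
    [0.0983,0,-0.0688],
    [0.1311,0,-0.0918],
    [0.1638,0,-0.1147]
  ],
  "rot": [
    [0,0,0],
    [0,0,0],
    [0,0,0],
    [0,0,0],
    [0,0,0]
  ],
  "claw": [20,20,20,20,20]
}}

```text
time: 16.2
tool_pos: [491.9, -67.0, 32.7]
tcp_rot: [3.141, 0.611, 1.689]
contact_force: [-0.4, -1.0, 0.3]
grip_width: 25.7
```

Request:
{"name": "servo_tool", "arguments": {
  "slide": [
    [0.041,0,-0.0287],
    [0.082,0,-0.0573],
    [0.1229,0,-0.086],
    [0.1434,0,-0.1004],
    [0.1434,0,-0.1004]
  ],
  "rot": [
    [0,0,0],
    [0,0,0],
    [0,0,0],
    [0,0,0],
    [0,0,0]
  ],
  "claw": [20,20,20,20,20]
}}

```text
time: 16.82
tool_pos: [487.8, -32.6, 32.7]
tcp_rot: [3.142, 0.611, 1.69]
contact_force: [0.3, 0.3, 0.1]
grip_width: 25.8
```

```bash
python3 - <<'E'
from h import *
np.set_printoptions(precision=3,suppress=True)
o=get_obs(); print(getcmd()[0],o["tool_pos"],o["tcp_rot"],o["contact_force"],o["grip_width"],o["joint_positions"])
w=capture("wrist"); s=capture("side"); t=capture("top")
cv2.imwrite("pics/v7.png",np.hstack([w["frame"][60:400,160:480,::-1],cv2.resize(s["frame"][140:230,270:370,::-1],(378,340),interpolation=cv2.INTER_CUBIC)]))
E
```

```text
[487.881 -32.981  32.73 ] [487.841 -32.585  32.677] [3.142 0.611 1.69 ] [0.33  0.28  0.088] 25.767228165362916 [ 0.152  0.638  1.886 -0.864  0.854  0.695]
```

View pics/v7.png

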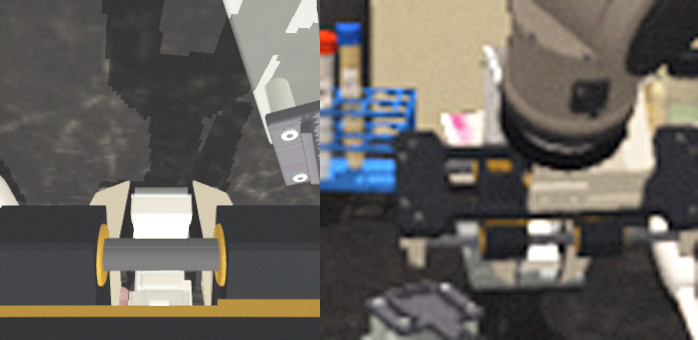

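```bash
python3 - <<'E'
from h import *
np.set_printoptions(precision=3,suppress=True)
h=np.load("hold.npz"); C=h["C"]; yaw=-59.2; d=np.array([np.cos(np.radians(yaw)),np.sin(np.radians(yaw)),0])
T=tool(yaw,35); tcp=C+[0,0,5]-25*d+15*T.apply([0,0,1]); print("home tcp",tcp); np.savez("home.npz",tcp=tcp,d=d)
hov=tcp+[0,0,95]; p,r=getcmd(); z=np.array([0,0,1.]); u=p+60*z
plan([(p+25*z,r),(u,r),(u+(hov-u)/3,tool(-75.2,35)),(u+(hov-u)*2/3,tool(-67.2,35)),(hov,T)])
E
```

```text
home tcp [538.87   54.999  22.713]
slide [-0.0717, -0.0, -0.1024] rot [0.0, 0.0, 0.0] | step mm 25 deg 0
slide [-0.172, -0.0, -0.2458] rot [0.0, 0.0, 0.0] | step mm 35 deg 0
slide [-0.0849, 0.1017, -0.3576] rot [-0.0255, -0.0, -0.0364] | step mm 35 deg 8
slide [0.0023, 0.2035, -0.4695] rot [-0.051, -0.0, -0.0728] | step mm 35 deg 8
slide [0.0895, 0.3052, -0.5813] rot [-0.0765, -0.0, -0.1093] | step mm 35 deg 8
```

Request:
{"name": "servo_tool", "arguments": {
  "slide": [
    [-0.0717,0,-0.1024],
    [-0.172,0,-0.2458],
    [-0.0849,0.1017,-0.3576],
    [0.0023,0.2035,-0.4695],
    [0.0895,0.3052,-0.5813]
  ],
  "rot": [
    [0,0,0],
    [0,0,0],
    [-0.0255,0,-0.0364],
    [-0.051,0,-0.0728],
    [-0.0765,0,-0.1093]
  ],
  "claw": [20,20,20,20,20]
}}

```text
time: 17.6
tool_pos: [539.2, 55.6, 118.1]
tcp_rot: [-3.142, 0.611, 2.112]
contact_force: [0.6, -0.1, -0.7]
grip_width: 26.1
```

Request:
{"name": "servo_tool", "arguments": {
  "slide": [
    [0,0,0],
    [0,0,0],
    [0,0,0],
    [0,0,0]
  ],
  "rot": [
    [0,0,0],
    [0,0,0],
    [0,0,0],
    [0,0,0]
  ],
  "claw": [20,20,20,20]
}}

```text
time: 18.1
tool_pos: [538.6, 54.3, 117.4]
tcp_rot: [-3.141, 0.611, 2.107]
contact_force: [0.4, -0.1, -0.7]
grip_width: 25.5
```

```bash
python3 - <<'E'
from h import *
np.set_printoptions(precision=3,suppress=True)
o=get_obs(); T=tool(-59.2,35); print(o["time"],getcmd()[0],o["tool_pos"],np.degrees((T.inv()*R.from_euler('xyz',o["tcp_rot"])).as_rotvec()),o["contact_force"],o["grip_width"],o["joint_positions"])
w=capture("wrist"); np.savez("w8.npz",**{k:np.array(v) for k,v in w.items()})
for q in("recess","next_slide","holder"):
    for m in mark_of(q,"wrist")[:2]: print(q,m["xy"],m["confidence"],onz(w,m["xy"],30))
cv2.imwrite("pics/v8.png",cv2.resize(w["frame"][60:300,200:440,::-1],(600,600),interpolation=cv2.INTER_CUBIC))
E
```

```text
18.1 [538.871  55.004 117.708] [538.59   54.282 117.372] [0.086 0.017 0.055] [ 0.388 -0.059 -0.719] 25.543510818552473 [ 0.287  0.492  1.822 -0.83   0.853  0.323]
recess [322.0, 154.3] 0.7 [[548.065  41.238  30.   ]]
recess [476.9, 113.6] 0.32 [[609.335 117.639  30.   ]]
next_slide [321.4, 292.4] 0.97 [[ 667.8   -160.502   30.   ]]
holder [320.2, 124.1] 0.66 [[533.597  63.301  30.   ]]
```

View pics/v8.png

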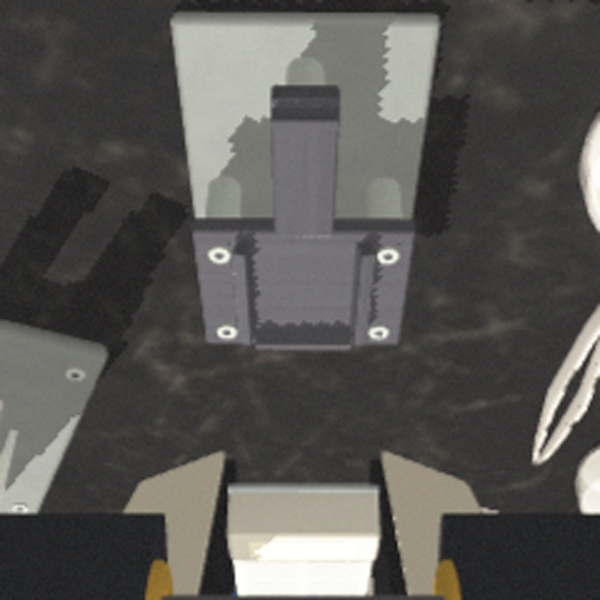

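```bash
python3 - <<'E'
from h import *
np.set_printoptions(precision=2,suppress=True)
c=dict(np.load("w8.npz"))
for k in("vertical_fov","cx","cy"): c[k]=float(c[k])
C=np.load("hold.npz")["C"]; d=np.load("home.npz")["d"]; n=np.array([.859,.512,0])
def loc(name,pts,z):
    W=onz(c,np.array(pts,float)/2.5+[200,60]-0.3,z)
    print(name,[( round((w-C)@d,1),round((w-C)@n,1)) for w in W])
loc("screws z35",[(219,256),(388,256),(227,332),(378.5,332)],35)
loc("tongue z30",[(273,130),(338,130),(275.5,200),(335,200)],30)
loc("lip top 34.5 ",[(305,87),(305,100),(305,122)],34.5)
loc("lip floor z30",[(305,122)],30)
loc("endrail top35",[(303,346)],35); loc("endrail floor30",[(303,325)],30)
loc("base z5",[(172,20),(440,20),(192,215),(415,215)],5); loc("base front",[(305,13)],5)
loc("plate front z30",[(230,222),(400,222)],30); loc("plate front z30",[(303,237)],30)
loc("slide front z135",[(228,490),(378,490)],135); loc("slide lid z135",[(235,558),(376,558)],135);loc("slide bot z125",[(228,485),(378,485)],125)
p,r=getcmd(); print("tcp loc",(p-C)@d,(p-C)@n, "meas",(get_obs()["tool_pos"]-C)@d,(get_obs()["tool_pos"]-C)@n)
E
```

```text
screws z35 [(np.float64(2.4), np.float64(-22.3)), (np.float64(2.4), np.float64(22.8)), (np.float64(35.3), np.float64(-22.4)), (np.float64(35.3), np.float64(22.4))]
tongue z30 [(np.float64(-35.8), np.float64(-6.9)), (np.float64(-35.7), np.float64(8.4)), (np.float64(-13.2), np.float64(-6.9)), (np.float64(-13.2), np.float64(8.3))]
lip top 34.5  [(np.float64(-51.3), np.float64(0.6)), (np.float64(-47.8), np.float64(0.6)), (np.float64(-41.7), np.float64(0.6))]
lip floor z30 [(np.float64(-38.1), np.float64(0.6))]
endrail top35 [(np.float64(42.2), np.float64(0.1))]
endrail floor30 [(np.float64(38.3), np.float64(0.1))]
base z5 [(np.float64(-48.6), np.float64(-31.4)), (np.float64(-48.5), np.float64(33.2)), (np.float64(16.7), np.float64(-33.1)), (np.float64(16.8), np.float64(33.6))]
base front [(np.float64(-50.5), np.float64(0.7))]
plate front z30 [(np.float64(-5.3), np.float64(-19.1)), (np.float64(-5.3), np.float64(25.6))]
plate front z30 [(np.float64(0.3), np.float64(0.1))]
slide front z135 [(np.float64(-54.6), np.float64(-11.0)), (np.float64(-54.5), np.float64(11.3))]
slide lid z135 [(np.float64(-30.2), np.float64(-11.4)), (np.float64(-30.2), np.float64(12.6))]
slide bot z125 [(np.float64(-37.5), np.float64(-12.6)), (np.float64(-37.5), np.float64(13.0))]
tcp loc -16.400101637532295 0.0034547708783909466 meas -16.247457022925524 -0.21015415130485762
```

```bash
python3 - <<'E'
from h import *
h=np.load("home.npz"); n=np.array([.859,.512,0]); tcp=h["tcp"]+0.1*n-0.2*h["d"]; T=tool(-59.6,35)
np.savez("home2.npz",tcp=tcp)
z=np.array([0,0,1.]); plan([(tcp+k*z,T) for k in(50,20,10,8,8)]); plan([(tcp+k*z,T) for k in(5,3,1.5,0.5,0)])
E
```

```text
slide [0.1298, 0.0005, 0.1837] rot [0.0013, -0.0, 0.0019] | step mm 45 deg 0
slide [0.2158, 0.0005, 0.3066] rot [0.0013, -0.0, 0.0019] | step mm 30 deg 0
slide [0.2445, 0.0005, 0.3476] rot [0.0013, -0.0, 0.0019] | step mm 10 deg 0
slide [0.2502, 0.0005, 0.3558] rot [0.0013, -0.0, 0.0019] | step mm 2 deg 0
slide [0.2502, 0.0005, 0.3558] rot [0.0013, -0.0, 0.0019] | step mm 0 deg 0
slide [0.0086, -0.0, 0.0123] rot [-0.0, -0.0, -0.0] | step mm 3 deg 0
slide [0.0144, -0.0, 0.0205] rot [-0.0, -0.0, -0.0] | step mm 2 deg 0
slide [0.0187, -0.0, 0.0266] rot [-0.0, -0.0, -0.0] | step mm 2 deg 0
slide [0.0216, -0.0, 0.0307] rot [-0.0, -0.0, -0.0] | step mm 1 deg 0
slide [0.023, -0.0, 0.0328] rot [-0.0, -0.0, -0.0] | step mm 0 deg 0
```

Request:
{"name": "servo_tool", "arguments": {
  "slide": [
    [0.1298,0.0005,0.1837],
    [0.2158,0.0005,0.3066],
    [0.2445,0.0005,0.3476],
    [0.2502,0.0005,0.3558],
    [0.2502,0.0005,0.3558]
  ],
  "rot": [
    [0.0013,0,0.0019],
    [0.0013,0,0.0019],
    [0.0013,0,0.0019],
    [0.0013,0,0.0019],
    [0.0013,0,0.0019]
  ],
  "claw": [20,20,20,20,20]
}}

```text
time: 18.92
tool_pos: [539.5, 55.3, 31.7]
tcp_rot: [3.14, 0.611, 2.1]
contact_force: [0.3, -0.6, -0.3]
grip_width: 25.6
```

Request:
{"name": "servo_tool", "arguments": {
  "slide": [
    [0,0,0],
    [0,0,0],
    [0.0086,0,0.0123],
    [0.0144,0,0.0205],
    [0.0187,0,0.0266]
  ],
  "rot": [
    [0,0,0],
    [0,0,0],
    [0,0,0],
    [0,0,0],
    [0,0,0]
  ],
  "claw": [20,20,20,20,20]
}}

```text
time: 19.55
tool_pos: [539.2, 55.8, 24.8]
tcp_rot: [-3.14, 0.609, 2.101]
contact_force: [0.0, -0.1, 0.6]
grip_width: 25.4
```

```bash
python3 - <<'E'
from h import *
np.set_printoptions(precision=2,suppress=True)
o=get_obs(); print(o["time"],o["tool_pos"],np.load("home2.npz")["tcp"],o["contact_force"],o["moment"],o["grip_width"])
E
```

```text
19.55 [539.21  55.84  24.78] [538.85  55.22  22.71] [ 0.01 -0.09  0.62] [0.34 0.23 0.02] 25.44015228276904
```

Request:
{"name": "servo_tool", "arguments": {
  "slide": [
    [0.0022,0,0.003],
    [0.0043,0,0.0062],
    [0.0043,0,0.0062],
    [0.0043,0,0.0062]
  ],
  "rot": [
    [0,0,0],
    [0,0,0],
    [0,0,0],
    [0,0,0]
  ],
  "claw": [20,20,20,20]
}}

```text
time: 20.05
tool_pos: [539.4, 56.1, 23.8]
tcp_rot: [-3.14, 0.609, 2.101]
contact_force: [-0.6, 0.2, -0.5]
grip_width: 25.6
```

```bash
python3 - <<'E'
from h import *
np.set_printoptions(precision=2,suppress=True)
o=get_obs(); print(o["time"],o["tool_pos"],np.load("home2.npz")["tcp"],o["contact_force"],o["moment"],o["grip_width"])
w=capture("wrist"); cv2.imwrite("pics/v9.png",cv2.resize(w["frame"][140:330,220:420,::-1],(600,570),interpolation=cv2.INTER_CUBIC))
E
```

```text
20.05 [539.39  56.06  23.8 ] [538.85  55.22  22.71] [-0.62  0.24 -0.5 ] [0.32 0.21 0.03] 25.558588507758692
```

View pics/v9.png

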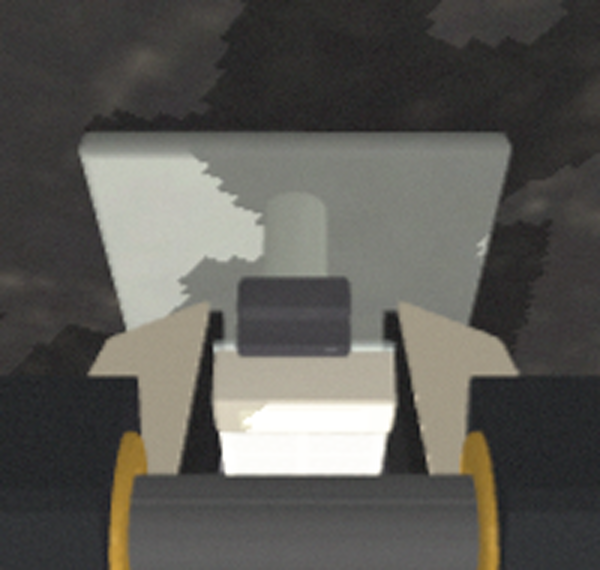

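```bash
python3 - <<'E'
from h import *
np.set_printoptions(precision=3,suppress=True)
o=get_obs(); print(o["time"],o["tool_pos"],o["tcp_rot"],tool(-59.6,35).as_euler('xyz'),o["joint_positions"],o["dq"],o["tau"],o["moment"])
h=np.load("hold.npz");d=np.load("home.npz")["d"];n=np.array([.859,.512,0])
e=o["tool_pos"]-np.load("home2.npz")["tcp"]; print(e@d,e@n,e[2])
E
```

```text
20.1 [539.427  56.089  23.844] [-3.14   0.609  2.101] [3.142 0.611 2.101] [ 0.29   0.661  1.87  -0.996  0.724  0.568] [-0.    -0.001 -0.001  0.    -0.     0.002] [  0.    -47.498 -13.237  -1.497   1.474  -0.021] [0.343 0.196 0.034]
-0.451215475250173 0.9365580156015882 1.1308783622123002
```

```bash
python3 - <<'E'
from h import *
tcp0=np.load("home2.npz")["tcp"]; G=tcp0-15*tool(-59.6,35).apply([0,0,1])
T=tool(-59.6,34.2); tcp=G+15*T.apply([0,0,1]); z=np.array([0,0,1.]); print(tcp)
plan([(tcp+3*z,T)]*4)
E
```

```text
[538.76585441  55.37036504  22.59379139]
slide [-0.0076, -0.0, -0.0123] rot [-0.0, 0.0044, -0.0] | step mm 3 deg 1
slide [-0.0076, -0.0, -0.0123] rot [-0.0, 0.0044, -0.0] | step mm 0 deg 0
slide [-0.0076, -0.0, -0.0123] rot [-0.0, 0.0044, -0.0] | step mm 0 deg 0
slide [-0.0076, -0.0, -0.0123] rot [-0.0, 0.0044, -0.0] | step mm 0 deg 0
```

Request:
{"name": "servo_tool", "arguments": {
  "slide": [
    [-0.0076,0,-0.0123],
    [-0.0076,0,-0.0123],
    [-0.0076,0,-0.0123],
    [-0.0076,0,-0.0123]
  ],
  "rot": [
    [0,0.0044,0],
    [0,0.0044,0],
    [0,0.0044,0],
    [0,0.0044,0]
  ],
  "claw": [20,20,20,20]
}}

```text
time: 20.6
tool_pos: [539.3, 56.2, 26.7]
tcp_rot: [-3.14, 0.595, 2.101]
contact_force: [-0.3, 0.6, -0.7]
grip_width: 25.9
```

```bash
python3 - <<'E'
from h import *
np.set_printoptions(precision=3,suppress=True)
o=get_obs(); T=tool(-59.6,34.2); print(o["time"],o["tool_pos"],getcmd()[0],np.degrees((T.inv()*R.from_euler('xyz',o["tcp_rot"])).as_rotvec()),o["joint_positions"],o["contact_force"])
E
```

```text
20.6 [539.292  56.197  26.66 ] [538.772  55.363  25.59 ] [0.126 0.121 0.018] [ 0.283  0.651  1.867 -0.969  0.72   0.536] [-0.278  0.561 -0.681]
```

```bash
python3 - <<'E'
from h import *
o=get_obs(); setcmd(o["tool_pos"],R.from_euler('xyz',o["tcp_rot"]))
tcp0=np.load("home2.npz")["tcp"]; G=tcp0-15*tool(-59.6,35).apply([0,0,1])
T=tool(-59.6,34.2); tcp=G+15*T.apply([0,0,1]); z=np.array([0,0,1.]); print(tcp)
plan([(tcp+k*z,T) for k in(4,2.5,1.2,.4,.4)])
E
```

```text
[538.76585441  55.37036504  22.59379139]
slide [-0.0017, -0.0044, 0.0015] rot [-0.0007, -0.0007, -0.0001] | step mm 1 deg 0
slide [0.0025, -0.0043, 0.0077] rot [-0.0007, -0.0007, -0.0001] | step mm 2 deg 0
slide [0.0062, -0.0043, 0.0131] rot [-0.0007, -0.0007, -0.0001] | step mm 1 deg 0
slide [0.0084, -0.0043, 0.0164] rot [-0.0007, -0.0007, -0.0001] | step mm 1 deg 0
slide [0.0084, -0.0043, 0.0164] rot [-0.0007, -0.0007, -0.0001] | step mm 0 deg 0
```

Request:
{"name": "servo_tool", "arguments": {
  "slide": [
    [-0.0017,-0.0044,0.0015],
    [0.0025,-0.0043,0.0077],
    [0.0062,-0.0043,0.0131],
    [0.0084,-0.0043,0.0164],
    [0.0084,-0.0043,0.0164]
  ],
  "rot": [
    [-0.0007,-0.0007,0],
    [-0.0007,-0.0007,0],
    [-0.0007,-0.0007,0],
    [-0.0007,-0.0007,0],
    [-0.0007,-0.0007,0]
  ],
  "claw": [20,20,20,20,20]
}}

```text
time: 21.22
tool_pos: [538.9, 55.4, 23.2]
tcp_rot: [3.141, 0.597, 2.101]
contact_force: [-0.6, 0.5, 2.0]
grip_width: 25.6
```

Request:
{"name": "servo_tool", "arguments": {
  "slide": [
    [0,0,0],
    [0,0,0]
  ],
  "rot": [
    [0,0,0],
    [0,0,0]
  ],
  "claw": [20,20]
}}

```text
time: 21.48
tool_pos: [538.9, 55.4, 23.1]
tcp_rot: [3.141, 0.597, 2.101]
contact_force: [-1.2, 1.4, 2.2]
grip_width: 25.9
```

```bash
python3 - <<'E'
from h import *
np.set_printoptions(precision=3,suppress=True)
o=get_obs(); T=tool(-59.6,34.2); print(o["time"],o["tool_pos"],getcmd()[0],np.degrees((T.inv()*R.from_euler('xyz',o["tcp_rot"])).as_rotvec()),o["joint_positions"],o["contact_force"],o["moment"])
E
```

```text
21.475 [538.853  55.41   23.139] [538.77   55.374  23.004] [-0.011 -0.009  0.028] [ 0.282  0.657  1.873 -0.985  0.713  0.554] [-1.243  1.421  2.167] [ 0.116  0.162 -0.066]
```

Request:
{"name": "servo_tool", "arguments": {
  "slide": [
    [0.0011,0,0.0017],
    [0.0022,0,0.0033],
    [0.0022,0,0.0033]
  ],
  "rot": [
    [0,0,0],
    [0,0,0],
    [0,0,0]
  ],
  "claw": [20,20,20]
}}

```text
time: 21.85
tool_pos: [538.9, 55.4, 22.7]
tcp_rot: [3.141, 0.598, 2.101]
contact_force: [-2.4, 1.7, 5.7]
grip_width: 25.7
```

Request:
{"name": "servo_tool", "arguments": {
  "slide": [
    [0.0008,0,0.0012],
    [0.0008,0,0.0012],
    [0.0008,0,0.0012],
    [0.0008,0,0.0012]
  ],
  "rot": [
    [0,0,0],
    [0,0,0],
    [0,0,0],
    [0,0,0]
  ],
  "claw": [20,20,30,36]
}}

```text
time: 22.35
tool_pos: [538.8, 55.4, 21.7]
tcp_rot: [3.141, 0.597, 2.101]
contact_force: [-0.4, 0.2, 0.0]
grip_width: 34.2
```

```bash
python3 - <<'E'
from h import *
np.set_printoptions(precision=3,suppress=True)
o=get_obs(); print(o["time"],o["tool_pos"],o["contact_force"],o["grip_width"])
setcmd(o["tool_pos"],R.from_euler('xyz',o["tcp_rot"])); p,r=getcmd()
w=capture("wrist"); cv2.imwrite("pics/v10.png",cv2.resize(w["frame"][140:330,220:420,::-1],(600,570),interpolation=cv2.INTER_CUBIC))
za=r.apply([0,0,1]); plan([(p-k*za,r) for k in(15,50,100,140)])
P=np.array([571.4,-5.2,150]); # view pose
p,r=getcmd(); print(p)
plan([(p+(P-p)*k/4,tool(-59.4,34.2*(1-k/4))) for k in(1,2,3,4)])
E
```

```text
22.35 [538.814  55.382  21.694] [-0.437  0.21   0.045] 34.239760374307636
slide [0.0, -0.0, -0.075] rot [0.0, 0.0, 0.0] | step mm 15 deg 0
slide [-0.0, -0.0, -0.25] rot [0.0, 0.0, 0.0] | step mm 35 deg 0
slide [0.0, -0.0, -0.5] rot [0.0, 0.0, 0.0] | step mm 50 deg 0
slide [0.0, 0.0, -0.7] rot [0.0, 0.0, 0.0] | step mm 40 deg 0
[499.009 123.229 137.506]
slide [-0.1612, -0.0031, 0.0906] rot [-0.0005, 0.0474, -0.0011] | step mm 37 deg 9
slide [-0.3224, -0.0063, 0.1812] rot [-0.0005, 0.0949, -0.0011] | step mm 37 deg 9
slide [-0.4836, -0.0094, 0.2718] rot [-0.0004, 0.1424, -0.0011] | step mm 37 deg 9
slide [-0.6448, -0.0125, 0.3624] rot [-0.0003, 0.1899, -0.0012] | step mm 37 deg 9
```

Request:
{"name": "servo_tool", "arguments": {
  "slide": [
    [0,0,-0.075],
    [0,0,-0.25],
    [0,0,-0.5],
    [0,0,-0.7]
  ],
  "rot": [
    [0,0,0],
    [0,0,0],
    [0,0,0],
    [0,0,0]
  ],
  "claw": [38,40,40,40]
}}

```text
time: 22.9
tool_pos: [498.3, 124.7, 139.8]
tcp_rot: [3.14, 0.596, 2.101]
contact_force: [0.6, 0.1, -0.4]
grip_width: 40.1
```

Request:
{"name": "servo_tool", "arguments": {
  "slide": [
    [-0.1612,-0.0031,0.0906],
    [-0.3224,-0.0063,0.1812],
    [-0.4836,-0.0094,0.2718],
    [-0.6448,-0.0125,0.3624],
    [-0.6448,-0.0125,0.3624]
  ],
  "rot": [
    [-0.0005,0.0474,-0.0011],
    [-0.0005,0.0949,-0.0011],
    [-0.0004,0.1424,-0.0011],
    [-0.0003,0.1899,-0.0012],
    [-0.0003,0.1899,-0.0012]
  ],
  "claw": [40,40,40,40,40]
}}

```text
time: 23.52
tool_pos: [573.6, -10.0, 151.3]
tcp_rot: [3.139, 0.001, 2.098]
contact_force: [-1.1, -0.0, 0.5]
grip_width: 40.0
```

Request:
{"name": "servo_tool", "arguments": {
  "slide": [
    [0,0,0],
    [0,0,0]
  ],
  "rot": [
    [0,0,0],
    [0,0,0]
  ],
  "claw": [40,40]
}}

```text
time: 23.78
tool_pos: [570.5, -3.1, 150.3]
tcp_rot: [-3.141, 0.0, 2.108]
contact_force: [-1.0, 0.2, 0.1]
grip_width: 39.8
```

```bash
python3 - <<'E'
from h import *
np.set_printoptions(precision=2,suppress=True)
o=get_obs(); print(o["time"],o["tool_pos"],getcmd()[0],o["tcp_rot"])
c=capture("wrist"); np.savez("w9.npz",**{k:np.array(v) for k,v in c.items()})
for q in("next_slide","used_slide","recess"):
    for m in mark_of(q,"wrist")[:2]: print(q,m["xy"],m["confidence"],onz(c,m["xy"],30))
s=silhouettes("next_slide","wrist") or silhouettes("used_slide","wrist")
m=cv2.erode(s[0]["pixels"].astype(np.uint8),np.ones((5,5)))>0; P=cloud(c,m); A=np.c_[P[:,:2]-P[:,:2].mean(0),np.ones(len(P))]
k=np.linalg.lstsq(A,P[:,2],rcond=None)[0]; print("top plane slope",k,len(P),s[0]["box"])
b=np.array(s[0]["box"]); W=onz(c,[(b[0],b[1]),(b[2],b[3])],40); print(W.mean(0))
t=capture("top"); si=capture("side")
cv2.imwrite("pics/v11.png",np.hstack([cv2.resize(c["frame"][30:210,240:400,::-1],(400,450),interpolation=cv2.INTER_CUBIC),cv2.resize(t["frame"][150:270,200:306,::-1],(397,450),interpolation=cv2.INTER_CUBIC)]))
E
```

```text
23.775 [570.49  -3.11 150.34] [571.41  -5.19 150.01] [-3.14  0.    2.11]
next_slide [322.9, 129.5] 0.79 [[547.91  39.44  30.  ]]
top plane slope [ 0.    0.   39.48] 2887 [306.2, 78.6, 340.3, 178.0]
[548.24  40.32  40.  ]
```

View pics/v11.png

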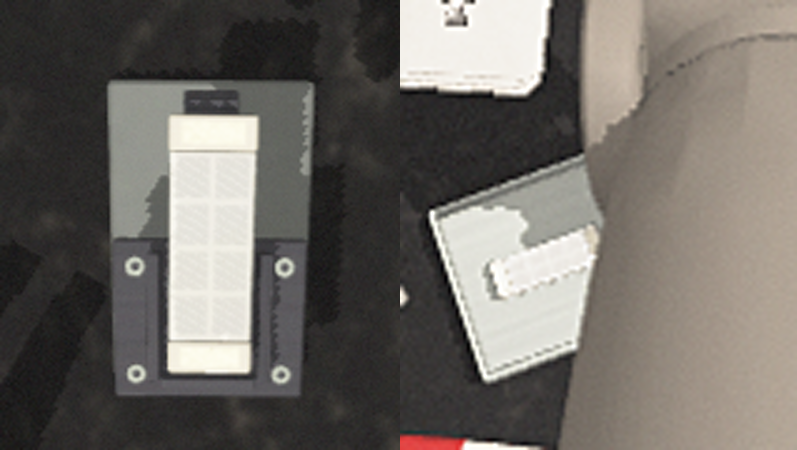

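```bash
python3 - <<'E'
from plant import *
print(get_obs()["time"]); print(close_job())
E
```

```text
24.125
the job is handed in; nothing more can be done
None
```

The used slide is lying flat in the steel tray. The bottom slide from the dispenser is seated in the holder's recess. I handed the job in at about 24 s of the 54 s allowed, with the gripper clear of everything.

- **Used slide:** My first grip was too deep for the fingers to fit in the tray. I lowered the slide back into the holder, took it again near the fingertips, and set it down in the tray until it touched. A later picture shows it lying flat inside the walls.
- **New slide:** I gripped the end sticking out with the tool leaned back 35° and drew it straight out 75 mm, then lowered it into the recess. Joint 4 reached its limit about 1 mm above the floor, so I reduced the lean by about 0.8°. That tilted the slide about 0.8° until it touched the floor, and I pressed it down with a few newtons before letting go.
- **Last check of the holder:** The new slide's top is level (fitted slope 0.00) and reads 39.5 mm high. The used slide read 39.4 mm when it was home, and a slide lying home should read 40 mm. Its outline sits between the rails and the stop lip, about 1 mm from the recess centre I measured.
- **Not checked:** I took no close picture of the dispenser stack or the other objects on the bench after the pull. The forces I saw were low throughout, at most about 13 N.

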